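Wedge the tube carrier into the mixer's tapered dovetail way

ROBOT

A 7-joint arm with a two-finger parallel gripper is mounted at the origin on the work surface. World frame = base frame: x ahead of the robot, y to its left, z up, the work surface at z = 0. Lengths are in m, angles in rad, forces in N, time in s.
With the tool pointing down it reaches from about 0.425 to 0.875 m from the base axis. Payload 4.7 kg.
Tool frame: the origin (TCP) lies on the centre line of the jaws, within the pads' length; the fingertips stand 8 mm ahead of it and the grasp point (between the pads) lies 11 mm behind it; z points along the fingers, y is the direction in which the jaws open and shut (so a half turn about z gives the same grasp; the last joint's range is limited). The gripper opens to 87 mm and grips with 3 to 60 N. Pads are 19 mm wide; open, the fingers measure 117 mm over their backs; the gripper's body (75 mm by 190 mm) begins 51 mm behind the grasp point.
Start: joints at [1.311, 0.321, -0.07, 1.45, 0.023, 1.371, -0.057], TCP at [0.176, -0.626, 0.231] pointing down, gripper open.
Joint ranges: [-2.86, 2.86], [-0.3, 2.09], [-1.38, 1.24], [0.06, 2.45], [-1.56, 4.7], [0.09, 2.05], [-2.69, 2.69]. Speed limits (rad/s): [2.57, 2.57, 3.14, 3.14, 3.14, 3.14, 3.14].

INTERFACE

Orientations are given as a rotation vector (axis times angle).
In Python, from bench import ctrl, cams, workorder gives the robot as it stands. The module is installed in compiled form; this text tells all that it offers.
- The arm moves only by the tool carry_out, never from a script. Its argument "rows" is a list of rows, each an object with "offset": the shift along the tool's x, y, z in m, a list of three; "rot": the turn, a rotation vector about the tool's x, y, z in degrees, a list of three; "gripper": the opening, from 0 (shut) to 1 (fully open). In form: [{"offset": [dx, dy, dz], "rot": [rx, ry, rz], "gripper": gripper}, ...]. A call has 1 to 10 rows; each row shifts and turns the commanded pose from where the row before left it, along the tool's axes as they then stand; what a row does not reach is not made up. A row lasts 1/8 s, in which the tool goes at most 62.5 mm and 10.7 degrees, less where a joint would pass 70% of its speed; a pose out of reach is approached as far as the arm can. A call is refused whole if a number of a shift passes 0.0625 or a number of a turn 10.7, either way. A call with a gripper value outside its range is refused whole. The fingers move at their own pace and stop on an object; "grip_force" is the grip in N (left out, the last holds). Time passes only in rows, so rows that do not move let the fingers close. It gives the time, the measured TCP pose, the force and the opening at its end, in the units of the state.
- ctrl.get_state(): the state, without advancing time (a new reading comes with each control period).
- cams.get_image(name): name is "scene" or "side" or "wrist"; returns a dict with "img" (400x640x3 uint8, red, green, blue), "vfov" (degrees; the focal length in pixels is half the picture's height over the tangent of half this angle, whatever the lens; pixels are square), "cx", "cy" (the principal point, pixels), "R" (3x3) and "t" (3): a world point X has camera coordinates R X + t. Camera axes: x right, y down, z forward; pixel columns grow to the right and rows downward; lengths in m; the calibration is good to about 2 mm. A picture is of the moment at which its call begins. There is no depth.
- workorder.close_job(): hands the job in, once; it reports no verdict.
The state is a dict: "time": time; "joint_positions": joint angles; "qd": joint speeds; "joint_torque": joint torques, N m; "position": TCP position; "tool_rot": TCP orientation; "ft_force": force on the tool from outside, world axes, zero at the start; "torque": the same for the moment, N m; "grip_width": opening from 0.0 (shut) to 1.0 (fully open).
Only numpy, scipy, OpenCV 4.12 (cv2) and the standard library are available. Lean on these libraries where they do the work, as an engineer would, in place of code of your own. Each camera call takes 0.05 s, during which the arm holds its last target.

TASK

Mount the orange tube carrier on the bench mixer: set its dovetailed shoe down in the wide mouth of the tapered way, narrow end first, bring it against the straight rail, and slide it along under the rails until it wedges tight. Finish with a steady push of about 15 N so that it stays wedged when you let go, but do not ram it: stay below 25 N. Leave the tube rack, the beaker and the dropper bottle where they stand.

Things in the scene. Friction and masses are not known exactly. Their poses are not given: they have to be found in the camera images.
- carrier: orange tube carrier, loose, 0.2 to 0.4 kg. Origin: its underside, below the middle of the fin; z up; x along it to its NARROW end, the nose, which enters the way first. Its foot is a grey dovetailed shoe, x -35 to 35 mm, 12 mm high; its -y side is straight at y = -22, its +y side tapers as y = 22 - 0.24 x (30.4 rear, 13.6 nose); both lean in by 3.5 mm to the top. Over it an orange block.
- fin (a point): grip point on the carrier's upright orange fin (78 mm above its underside, axes as the carrier). The fin is 24 mm (x) by 16 mm (y), from z = 38 to 95 mm over the underside. Two blue vial caps, 17 mm across, top at z = 54, stand 24.5 mm before and behind it. The fin may be gripped to set the carrier down and to draw it sideways against the straight rail.
- tail (a point): middle of the flat rear face (looks to -x) of the carrier's orange block (block 70 x 40 mm, z = 16 to 38; this point at x = -35, z = 27 mm on the carrier): the place to push it along +x with closed fingertips, so that it can find its own seat.
- way: way on the mixer. Origin: on its floor, where the carrier's origin comes at the mean wedged position; z up; x = sliding direction, wide mouth to narrow end. Dark floor plate x -130 to 70, y -54 to 64 mm. Two undercut rails, x -75 to 68, 11 mm high, lean over by 3.5 mm as the shoe: at -y a straight rigid aluminium rail (y = -22 at the floor), at +y the sprung brass gib strip (mean y = 22 - 0.24 x).
- mouth (a point): point on the floor of the way at x = -90, y = +8 mm, axes as the way. With the carrier's origin here and parallel, the shoe can be lowered straight down (4 mm free at either side). Then bring it about 8 mm sideways (-y) to touch the straight rail, so that friction of the pusher cannot hold it off, and slide it along +x. Blue bars 14 mm high stand outside (y = -52 to -36 and 46 to 62, x = -75 to 68).
- deck (a point): centre of the white top deck of the mixer, a grey and white box 230 (x) by 180 (y) mm fixed to the bench; 60 mm above the bench. The way's floor is 6 mm higher.
- gib: blue gib bar on the +y side of the way, fixed; origin and axes as the way's. It carries the brass sprung strip (12 N per mm, sideways). Its screws set the strip up to 5.5 mm in or out, not reported, so the shoe first meets it 23 mm before to 23 mm beyond the mean position. From there the push rises by 4 N per mm or more; before it friction is 1 to 3 N. Self-locking: wedged with 15 N the carrier stays.
- tube_rack: yellow rack with six blue-capped tubes, 100 x 50 x 90 mm high, loose bystander. Origin: centre of its underside.
- beaker: glass beaker, 68 mm across, 90 mm high, loose bystander. Origin: centre of its underside.
- dropper: small amber dropper bottle, 32 mm across, 90 mm high, loose bystander. Origin: centre of its underside.

How it is judged:
By the outcome, as a careful person would: the job done as asked, in the order asked, and still so for the second after the job is handed in, with the robot touching nothing.
It also fails if it takes over 64 s, if anything falls off the work surface, if the arm or the gripper's body presses on something with over 40 N, if the wrist force passes 120 N, or if a joint passes its speed limit or range.

## Working session

There is one attempt and no reset: what is moved stays moved. The work goes in short steps, Python scripts to look and compute and a tool call to move; the robot and the scene stay as the last step left them, time stands still between calls to the robot, and variables do not carry over. Pictures are saved under pics/ and viewed, and the job is handed in when it is done.

Besides the shell and the picture viewer there is one more tool, called in YAML: its name, and indented under it one key for each argument. carry_out: Moves the arm, as the interface text tells. Its arguments: {"type":"object","properties":{"rows":{"type":"array"},"grip_force":{"type":"number"}},"required":["rows"]}

```bash
mkdir -p pics
python3 - <<'E'
from bench import ctrl,cams
import cv2,numpy as np
s=ctrl.get_state()
for k,v in s.items(): print(k,np.round(v,4))
for n in ["scene","side","wrist"]:
    d=cams.get_image(n); cv2.imwrite(f"pics/{n}0.png",d["img"][:,:,::-1])
    print(n,d["vfov"],d["cx"],d["cy"],np.round(d["R"],4).tolist(),np.round(d["t"],4))
E
```

```text
time 0.0
joint_positions [ 1.3111  0.3218 -0.0701  1.4517  0.0226  1.3708 -0.0568]
qd [ 0.0015 -0.0011  0.0002  0.0009  0.0007 -0.0004 -0.0016]
joint_torque [ 1.20000e-03 -4.91285e+01 -4.03600e-01 -3.12524e+01 -6.42000e-02
  4.36000e-02  2.00000e-04]
position [ 0.1755 -0.6253  0.2295]
tool_rot [-3.1104e+00 -4.2860e-01  6.0000e-04]
ft_force [-0.4376  0.4559 -0.2755]
torque [0.0401 0.003  0.0271]
grip_width 0.9991
scene 57.91403487741968 318.7139483566349 198.56097938641304 [[-0.8719, 0.4897, 0.0055], [0.2893, 0.524, -0.8011], [-0.3952, -0.6969, -0.5985]] [ 0.4949 -0.0811  1.2145]
side 51.77888096779654 325.0310971259717 210.8200401132157 [[0.9721, -0.2345, 0.0103], [-0.1341, -0.5909, -0.7956], [0.1926, 0.7719, -0.6058]] [-0.5371  0.1198  0.8597]
wrist 61.86684742601685 317.31556373429254 198.2784156629865 [[0.2716, -0.9624, -0.0013], [-0.9339, -0.2639, 0.2413], [-0.2325, -0.0643, -0.9705]] [-0.6486 -0.0297  0.3875]
```

View pics/scene0.png

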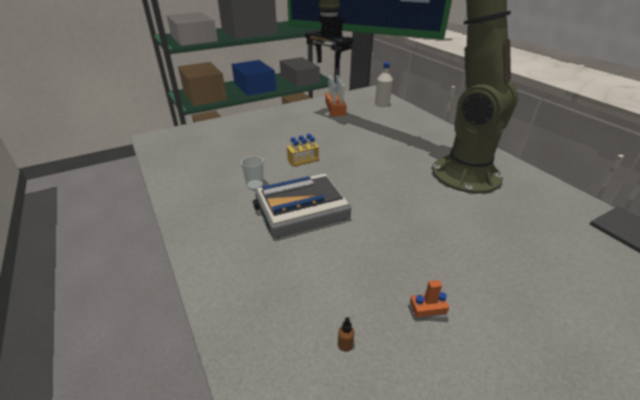

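View pics/side0.png

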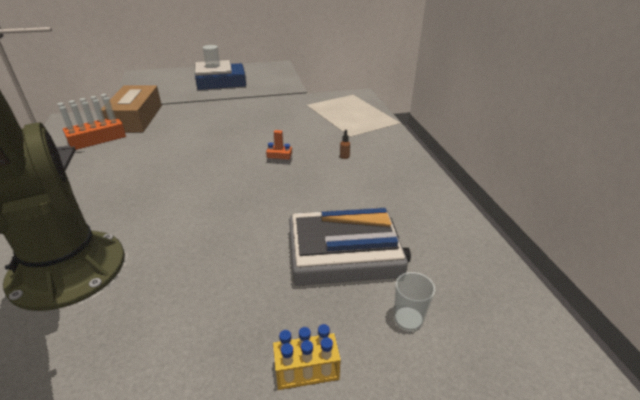

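View pics/wrist0.png

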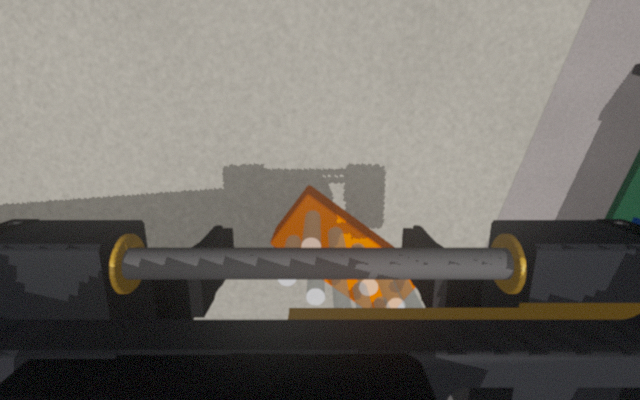

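```bash
cat > h.py <<'E'
import numpy as np,cv2
from bench import ctrl,cams
def K(d):
    f=200/np.tan(np.radians(d["vfov"])/2); return f
def ray(d,u,v):
    f=K(d);c=np.array([(u-d["cx"])/f,(v-d["cy"])/f,1.])
    R=np.array(d["R"]);o=-R.T@np.array(d["t"]);return o,R.T@c
def onz(d,u,v,z):
    o,r=ray(d,u,v);return o+r*(z-o[2])/r[2]
def proj(d,X):
    p=np.array(d["R"])@np.array(X)+np.array(d["t"]);f=K(d);return np.array([d["cx"]+f*p[0]/p[2],d["cy"]+f*p[1]/p[2]])
def tri(d1,p1,d2,p2):
    A=[];b=[]
    for d,p in((d1,p1),(d2,p2)):
        o,r=ray(d,*p);r=r/np.linalg.norm(r);M=np.eye(3)-np.outer(r,r);A.append(M);b.append(M@o)
    A=np.vstack(A);b=np.hstack(b);x=np.linalg.lstsq(A,b,rcond=None)[0];return x,np.linalg.norm(A@x-b)
def save(img,name,box=None,s=1):
    if box: img=img[box[1]:box[3],box[0]:box[2]]
    cv2.imwrite("pics/"+name,cv2.resize(img,None,fx=s,fy=s,interpolation=cv2.INTER_CUBIC)[:,:,::-1])
E
python3 - <<'E'
from h import *
a=cams.get_image("scene")["img"];b=cams.get_image("side")["img"]
save(a,"s1.png",(240,160,360,240),6);save(b,"s2.png",(280,190,420,290),5)
A=cv2.resize(a[270:350,330:460],None,fx=4,fy=4,interpolation=2);B=cv2.resize(b[120:170,255:360],None,fx=5,fy=5,interpolation=2)
B=cv2.resize(B,(525,250));W=np.zeros((570,525,3),np.uint8);W[:320,:520]=A;W[320:]=B;cv2.imwrite("pics/s3.png",W[:,:,::-1])
E
```

```text
(no output)
```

View pics/s1.png

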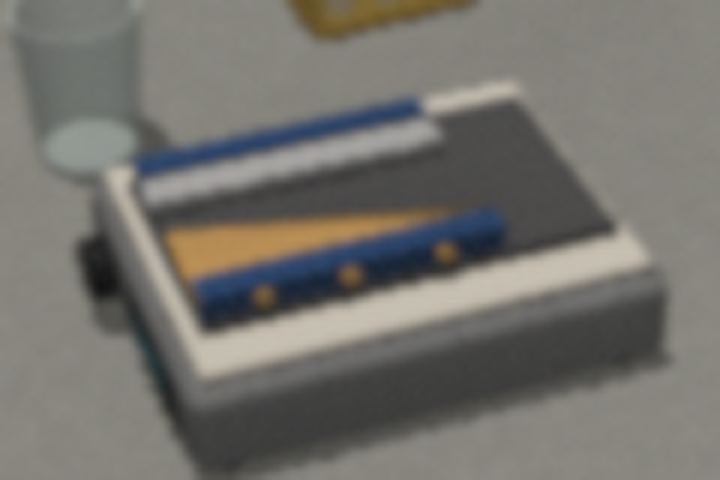

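View pics/s2.png

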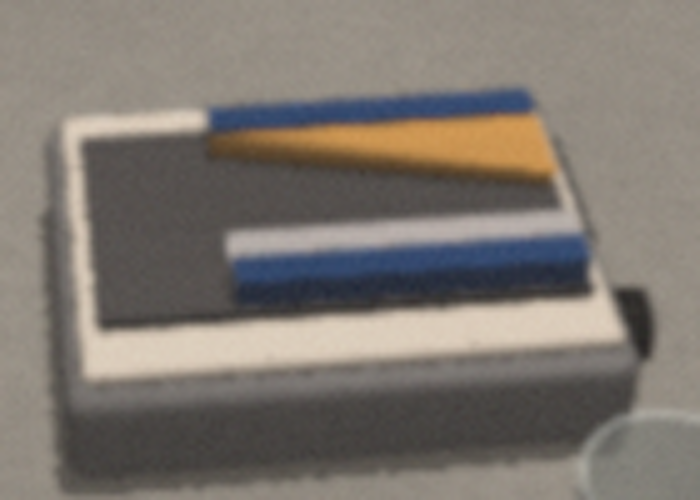

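View pics/s3.png

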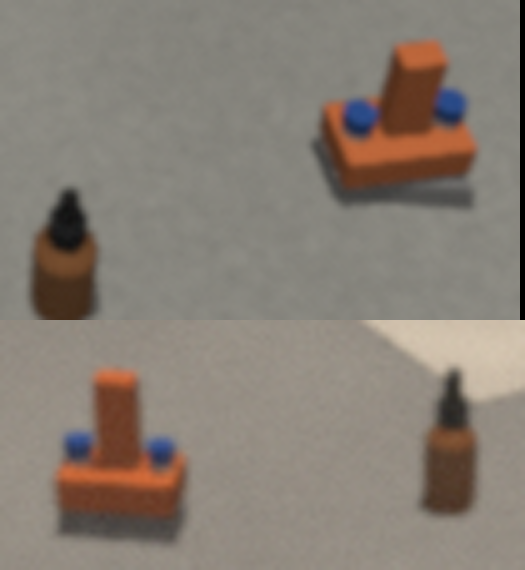

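Run:
```python
from h import *
a=cams.get_image("scene");b=cams.get_image("side")
S=lambda u,v:(240+u/6,160+v/6)
T=lambda u,v:(280+u/5,190+v/5)
print("fin",tri(a,(435,282.5),b,(278.2,131)), onz(a,435,282.5,.095),onz(b,278.2,131,.095))
print("drop",onz(a,346,344,.0),onz(b,345,157,.0))
P={'mouth-y':((517,97),(100,327),.066),'mouth+y':((612,228),(85,140),.066),
 'bar+ mouth end top':((503,212),(208,112),.080),
 'bar+ nar end top':((198,288),(530,92),.080),
 'bar- mouth end top':((420,100),(235,258),.080),'bar- nar top':((138,162),(587,237),.080)}
for n,(p,q,z) in P.items():
    X,e=tri(a,S(*p),b,T(*q)); print(n,X.round(4),round(e,4),onz(a,*S(*p),z).round(4),onz(b,*T(*q),z).round(4))
for n,z in(("b",54),):
  for (p,q) in [((359/4+330,113/4+270),(255+161/5,120+(446-320)/5)),((450/4+330,103/4+270),(255+78/5,120+(441-320)/5))]:
    print("cap",onz(a,*p,.051).round(4),onz(b,*q,.051).round(4),tri(a,p,b,q))
```

```text
fin (array([0.49751285, 0.34519719, 0.09464563]), np.float64(0.001699087292100932)) [0.49636612 0.34548237 0.095     ] [0.49828323 0.3429635  0.095     ]
drop [0.68813122 0.32488552 0.        ] [0.6914756  0.31984387 0.        ]
mouth-y [ 0.4676 -0.1352  0.0628] 0.0016 [ 0.469  -0.1309  0.066 ] [ 0.4681 -0.1393  0.066 ]
mouth+y [ 0.4841 -0.0186  0.0632] 0.0004 [ 0.486  -0.0155  0.066 ] [ 0.4837 -0.0223  0.066 ]
bar+ mouth end top [ 0.535  -0.033   0.0809] 0.0016 [ 0.5332 -0.0339  0.08  ] [ 0.5362 -0.0325  0.08  ]
bar+ nar end top [ 0.6765 -0.0496  0.0801] 0.0009 [ 0.6759 -0.0494  0.08  ] [ 0.6772 -0.0497  0.08  ]
bar- mouth end top [ 0.5243 -0.1297  0.0824] 0.0 [ 0.5225 -0.133   0.08  ] [ 0.525  -0.1271  0.08  ]
bar- nar top [ 0.6639 -0.148   0.0818] 0.0012 [ 0.6623 -0.1501  0.08  ] [ 0.6657 -0.1463  0.08  ]
cap [0.5192 0.3376 0.051 ] [0.5208 0.3362 0.051 ] (array([0.52016043, 0.33739187, 0.05090727]), np.float64(0.001293135393231239))
cap [0.4736 0.3557 0.051 ] [0.475  0.3525 0.051 ] (array([0.4743072 , 0.35522654, 0.05026629]), np.float64(0.0015394952998464468))
```

```bash
cat >> h.py <<'E'
from scipy.spatial.transform import Rotation as Ro
def pose():
    s=ctrl.get_state();return np.array(s["position"]),Ro.from_rotvec(s["tool_rot"]),s
E
python3 - <<'E'
from h import *
p,R,s=pose();print(p,R.as_matrix().round(3))
d=cams.get_image("wrist");Rw=np.array(d["R"]);print("cam center",-Rw.T@d["t"], "in tool",R.inv().apply(-Rw.T@d["t"]-p), "cam axes in tool",(Rw@R.as_matrix()).round(3))
E
```

```text
[ 0.17570879 -0.6256987   0.23031268] [[ 0.963  0.27  -0.   ]
 [ 0.27  -0.963  0.   ]
 [-0.    -0.    -1.   ]]
cam center [ 0.23857655 -0.60724175  0.38314388] in tool [ 0.06550737 -0.00082571 -0.15283485] cam axes in tool [[ 0.001  1.    -0.   ]
 [-0.97   0.001 -0.241]
 [-0.241  0.001  0.97 ]]
```

carry_out:
  rows:
    - {"offset": [0.053, -0.007, -0.012], "rot": [0, 0, -5], "gripper": 1}
    - {"offset": [0.053, -0.007, -0.012], "rot": [0, 0, -5], "gripper": 1}
    - {"offset": [0.053, -0.007, -0.012], "rot": [0, 0, -5], "gripper": 1}
    - {"offset": [0.053, -0.007, -0.012], "rot": [0, 0, -5], "gripper": 1}
    - {"offset": [0.053, -0.007, -0.012], "rot": [0, 0, -5], "gripper": 1}
    - {"offset": [0.053, -0.007, -0.012], "rot": [0, 0, -5], "gripper": 1}
    - {"offset": [0.053, -0.007, -0.012], "rot": [0, 0, -5], "gripper": 1}
    - {"offset": [0.053, -0.007, -0.012], "rot": [0, 0, -5], "gripper": 1}
    - {"offset": [0.053, -0.007, 0], "rot": [0, 0, -5], "gripper": 1}
    - {"offset": [0.053, -0.007, 0], "rot": [0, 0, -5], "gripper": 1}

```text
time: 1.65
position: [0.5382, -0.2534, 0.3268]
tool_rot: [2.636, 1.707, 0.001]
ft_force: [0.3, 0.4, 0.2]
grip_width: 0.996
```

carry_out:
  rows:
    - {"offset": [0.053, -0.007, 0], "rot": [0, 0, -5], "gripper": 1}
    - {"offset": [0, 0, 0], "rot": [0, 0, 0], "gripper": 1}
    - {"offset": [0, 0, 0], "rot": [0, 0, 0], "gripper": 1}

```text
time: 2.02
position: [0.5526, -0.2045, 0.3266]
tool_rot: [2.563, 1.816, -0.001]
ft_force: [-0.8, -0.1, 0.5]
grip_width: 1.001
```

Run:
```python
from h import *
p,R,s=pose();print(p,R.as_matrix()[:,0].round(3),s["time"],s["joint_positions"])
save(cams.get_image("wrist")["img"],"w1.png")
```

```text
[ 0.55261942 -0.20454983  0.32658699] [ 0.331  0.944 -0.001] 2.025 [ 0.73763988  0.19625683 -0.5045479   1.43773094  0.09567706  1.53170269
 -0.10023461]
```

View pics/w1.png

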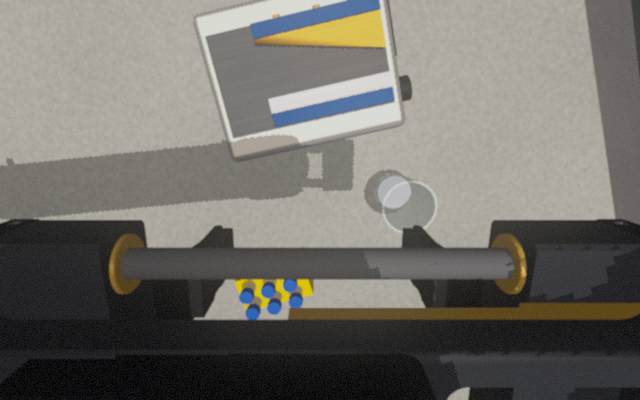

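Run:
```python
from h import *
save(cams.get_image("wrist")["img"],"w2.png",(190,0,420,165),3.4)
```

```text
(no output)
```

View pics/w2.png

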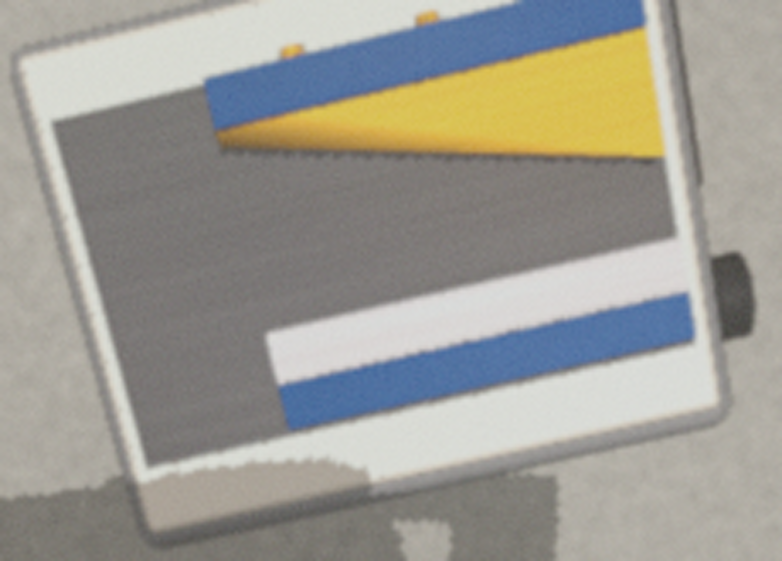

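```bash
cat >> h.py <<'E'
def fit2(A,B):
    A=np.array(A);B=np.array(B);a=A.mean(0);b=B.mean(0);H=(A-a).T@(B-b)
    th=np.arctan2(H[0,1]-H[1,0],H[0,0]+H[1,1]);c,s=np.cos(th),np.sin(th);R=np.array([[c,-s],[s,c]])
    t=b-R@a;return th,t,(B-(A@R.T+t))
E
python3 - <<'E'
from h import *
d=cams.get_image("wrist")
L=[((53,122),.066,(-130,64)),((147,466),.066,(-130,-54)),((266,333),.077,(-75,-18.5)),((677,237),.077,(68,-18.5)),
((289,430),.080,(-75,-52)),((279,384),.080,(-75,-36)),((693,341),.080,(68,-52)),((688,292),.080,(68,-36)),((205,80),.080,(-75,62)),((219,131),.080,(-75,46)),((645,27),.080,(68,46))]
W=[onz(d,190+u/3.4,v/3.4,z)[:2] for (u,v),z,_ in L]
th,t,r=fit2([np.array(q)/1000 for *_,q in L],W)
print(np.degrees(th),t,(r*1000).round(1).tolist())
c,s=np.cos(th),np.sin(th);m=t+np.array([[c,-s],[s,c]])@[-.09,.008];print("mouth",m)
E
```

```text
-7.183285867049844 [ 0.60320787 -0.09740456] [[0.9, -1.0], [1.0, 0.9], [0.4, -0.0], [-1.1, 0.8], [0.6, 0.5], [1.0, 0.0], [-1.9, 0.4], [-1.1, 0.2], [0.7, -1.3], [1.3, -0.8], [-1.7, 0.3]]
mouth [ 0.51491461 -0.0782134 ]
```

```bash
cat >> h.py <<'E'
def plan(target,yaw,n,tilt=None):
    p,R,s=pose()
    M=R.as_matrix();y0=np.degrees(np.arctan2(M[1,0],M[0,0]))
    dy=(yaw-y0+180)%360-180
    step=(np.array(target)-p)/n;print("dyaw",dy,"step",step)
    for i in range(n):
        Rc=Ro.from_euler('z',dy/n*i,degrees=True)*R
        print((Rc.inv().apply(step)).round(4).tolist(),round(-dy/n,2))
E
python3 - <<'E'
from h import *
plan([.58,.313,.29],159,10)
E
```

```text
dyaw 88.5025740679323 step [ 0.00277429  0.05188574 -0.0036354 ]
[0.0498, -0.0147, 0.0036] -8.85
[0.0515, -0.0069, 0.0036] -8.85
[0.0519, 0.0011, 0.0036] -8.85
[0.0512, 0.0091, 0.0036] -8.85
[0.0491, 0.0169, 0.0036] -8.85
[0.046, 0.0242, 0.0036] -8.85
[0.0417, 0.031, 0.0036] -8.85
[0.0364, 0.0371, 0.0036] -8.85
[0.0303, 0.0422, 0.0036] -8.85
[0.0234, 0.0464, 0.0036] -8.85
```

carry_out:
  rows:
    - {"offset": [0.05, -0.015, 0.004], "rot": [0, 0, -8.85], "gripper": 1}
    - {"offset": [0.0515, -0.007, 0.004], "rot": [0, 0, -8.85], "gripper": 1}
    - {"offset": [0.052, 0.001, 0.004], "rot": [0, 0, -8.85], "gripper": 1}
    - {"offset": [0.051, 0.009, 0.004], "rot": [0, 0, -8.85], "gripper": 1}
    - {"offset": [0.049, 0.017, 0.004], "rot": [0, 0, -8.85], "gripper": 1}
    - {"offset": [0.046, 0.024, 0.004], "rot": [0, 0, -8.85], "gripper": 1}
    - {"offset": [0.042, 0.031, 0.004], "rot": [0, 0, -8.85], "gripper": 1}
    - {"offset": [0.036, 0.037, 0.004], "rot": [0, 0, -8.85], "gripper": 1}
    - {"offset": [0.03, 0.042, 0.004], "rot": [0, 0, -8.85], "gripper": 1}
    - {"offset": [0.023, 0.046, 0.004], "rot": [0, 0, -8.85], "gripper": 1}

```text
time: 3.42
position: [0.5797, 0.3139, 0.2861]
tool_rot: [0.565, 3.09, -0.001]
ft_force: [0.6, -1.3, -0.1]
grip_width: 0.998
```

carry_out:
  rows:
    - {"offset": [0, 0, 0], "rot": [0, 0, 0], "gripper": 1}
    - {"offset": [0, 0, 0], "rot": [0, 0, 0], "gripper": 1}

```text
time: 3.68
position: [0.5794, 0.3125, 0.286]
tool_rot: [-0.572, -3.089, 0.002]
ft_force: [-0.4, 0.6, -0.0]
grip_width: 1.001
```

Run:
```python
from h import *
p,R,s=pose();print(p,R.as_matrix()[:,0].round(3),s["time"],s["joint_positions"])
i=cams.get_image("wrist")["img"];save(i,"w3.png");
```

```text
[0.57935468 0.31253914 0.28597588] [-0.934  0.358  0.   ] 3.675 [ 0.10752014  0.46195178 -0.92191249  1.31574713  0.36380755  1.53720392
  0.43116826]
```

View pics/w3.png

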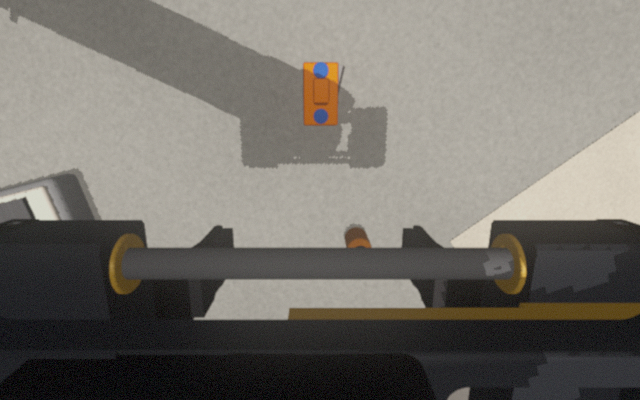

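Run:
```python
from h import *
d=cams.get_image("wrist");i=d["img"];save(i,"w4.png",(285,50,365,140),6.5)
h=cv2.cvtColor(i,cv2.COLOR_RGB2HSV)
o=((h[:,:,0]<22)&(h[:,:,1]>150)&(h[:,:,2]>80)).astype(np.uint8);o[150:]=0
b=((h[:,:,0]>100)&(h[:,:,0]<130)&(h[:,:,1]>120)).astype(np.uint8);b[:,:280]=0;b[150:]=0;b[:,380:]=0
n,l,st,c=cv2.connectedComponentsWithStats(b)
print(st,c)
pts=[onz(d,*c[k],.0535) for k in range(1,n) if st[k,4]>30]
print(pts, np.mean(pts,0)); v=pts[1]-pts[0];print(np.degrees(np.arctan2(v[1],v[0])),np.linalg.norm(v))
print(cv2.minAreaRect(np.argwhere(o)[:,::-1].astype(np.float32)))
```

```text
[[     0      0    640    400 255737]
 [   315     62     13     14    146]
 [   315    109     12     13    117]] [[319.49868811 199.61318464]
 [320.78767123  68.7739726 ]
 [320.76068376 115.23076923]]
[array([0.47399982, 0.35671262, 0.0535    ]), array([0.51973296, 0.33928716, 0.0535    ])] [0.49686639 0.34799989 0.0535    ]
-20.858083616013424 0.04894043929354712
((320.5, 92.5), (61.0, 33.0), 90.0)
```

View pics/w4.png

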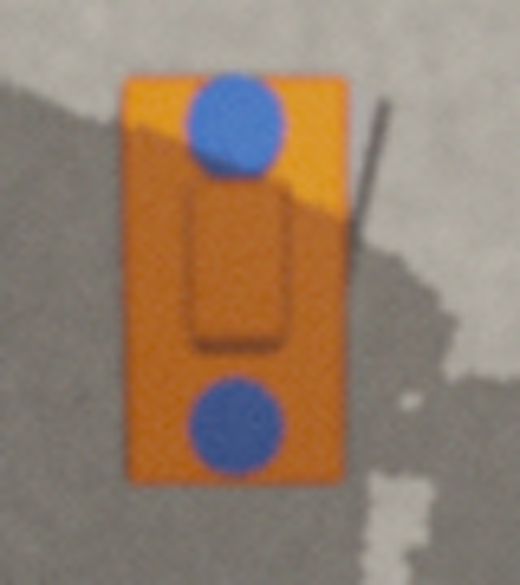

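carry_out:
  rows:
    - {"offset": [0.045, 0.0015, 0.042], "rot": [0, 0, 0], "gripper": 1}
    - {"offset": [0.0445, 0.0015, 0.042], "rot": [0, 0, 0], "gripper": 1}
    - {"offset": [0, 0, 0.055], "rot": [0, 0, 0], "gripper": 1}
    - {"offset": [0, 0, 0.01], "rot": [0, 0, 0], "gripper": 1}
    - {"offset": [0, 0, 0], "rot": [0, 0, 0], "gripper": 1}

```text
time: 4.4
position: [0.4975, 0.3474, 0.1383]
tool_rot: [0.572, 3.088, -0.0]
ft_force: [0.5, 0.6, -0.1]
grip_width: 0.997
```

Run:
```python
from h import *
p,R,s=pose();print(p,R.as_matrix()[:,0].round(3),s["time"],s["joint_positions"])
save(cams.get_image("wrist")["img"],"w5.png");
save(cams.get_image("scene")["img"],"w6.png",(340,180,500,340),3);
```

```text
[0.49745674 0.34743472 0.13828915] [-0.934  0.358 -0.001] 4.4 [ 0.08525251  0.44423134 -0.93253816  1.65362963  0.37490539  1.23439664
  0.27753232]
```

View pics/w5.png

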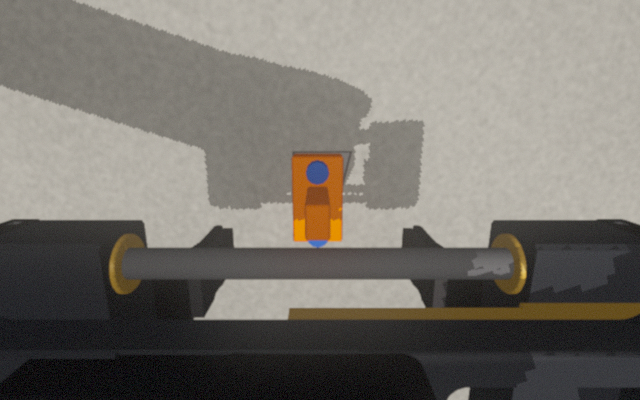

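View pics/w6.png

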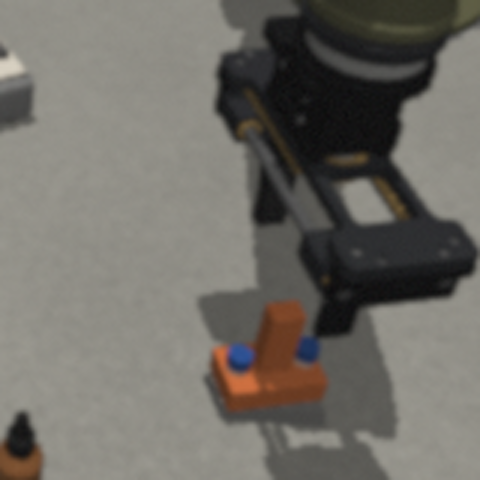

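carry_out:
  rows:
    - {"offset": [0, 0, 0.04], "rot": [0, 0, 0], "gripper": 1}
    - {"offset": [0, 0, 0.031], "rot": [0, 0, 0], "gripper": 1}
    - {"offset": [0, 0, 0], "rot": [0, 0, 0], "gripper": 1}
    - {"offset": [0, 0, 0], "rot": [0, 0, 0], "gripper": 0.1}
    - {"offset": [0, 0, 0], "rot": [0, 0, 0], "gripper": 0.1}
    - {"offset": [0, 0, 0], "rot": [0, 0, 0], "gripper": 0.1}
    - {"offset": [0, 0, 0], "rot": [0, 0, 0], "gripper": 0.1}
  grip_force: 25

```text
time: 5.38
position: [0.4961, 0.3488, 0.067]
tool_rot: [0.567, 3.089, 0.0]
ft_force: [0.2, 0.3, -0.2]
grip_width: 0.629
```

carry_out:
  rows:
    - {"offset": [0, 0, 0], "rot": [0, 0, 0], "gripper": 0}
    - {"offset": [0, 0, 0], "rot": [0, 0, 0], "gripper": 0}
    - {"offset": [0, 0, 0], "rot": [0, 0, 0], "gripper": 0}
    - {"offset": [0, 0, 0], "rot": [0, 0, 0], "gripper": 0}
    - {"offset": [0, 0, 0], "rot": [0, 0, 0], "gripper": 0}
    - {"offset": [0, 0, 0], "rot": [0, 0, 0], "gripper": 0}

```text
time: 6.12
position: [0.4958, 0.3487, 0.0664]
tool_rot: [-0.567, -3.09, 0.0]
ft_force: [-0.1, 0.5, -0.6]
grip_width: 0.182
```

carry_out:
  rows:
    - {"offset": [0, 0, 0], "rot": [0, 0, 0], "gripper": 0}
    - {"offset": [0, 0, -0.02], "rot": [0, 0, 0], "gripper": 0}
    - {"offset": [0, 0, -0.05], "rot": [0, 0, 0], "gripper": 0}
    - {"offset": [0, 0, -0.05], "rot": [0, 0, 0], "gripper": 0}
    - {"offset": [0, 0, -0.03], "rot": [0, 0, 0], "gripper": 0}
    - {"offset": [0, 0, 0], "rot": [0, 0, 0], "gripper": 0}

```text
time: 6.88
position: [0.4967, 0.35, 0.2197]
tool_rot: [0.566, 3.086, 0.005]
ft_force: [0.2, 0.9, -5.1]
grip_width: 0.182
```

Run:
```python
from h import *
p,R,s=pose();print(p,R.as_matrix().round(3),s["time"],s["joint_positions"],s["ft_force"],s["grip_width"])
save(cams.get_image("wrist")["img"],"w7.png",(240,120,400,260),4);
save(cams.get_image("side")["img"],"w8.png",(210,60,370,200),4);
plan([.515,-.078,.215],172.8,10)
```

```text
[0.49670464 0.35004168 0.21971174] [[-0.935  0.355  0.005]
 [ 0.355  0.935  0.003]
 [-0.003  0.004 -1.   ]] 6.875 [ 0.11012451  0.37889185 -0.96990248  1.55653385  0.31844319  1.36867742
  0.31834451] [ 0.21517449  0.89772888 -5.08498696] 0.18233445434730466
dyaw 13.607036713652178 step [ 1.96091579e-03 -4.26102225e-02 -6.54141129e-05]
[-0.017, -0.0391, 0.0001] -1.36
[-0.016, -0.0395, 0.0001] -1.36
[-0.0151, -0.0399, 0.0001] -1.36
[-0.0141, -0.0402, 0.0001] -1.36
[-0.0132, -0.0406, 0.0001] -1.36
[-0.0122, -0.0409, 0.0001] -1.36
[-0.0112, -0.0411, 0.0001] -1.36
[-0.0103, -0.0414, 0.0001] -1.36
[-0.0093, -0.0416, 0.0001] -1.36
[-0.0083, -0.0418, 0.0001] -1.36
```

View pics/w7.png

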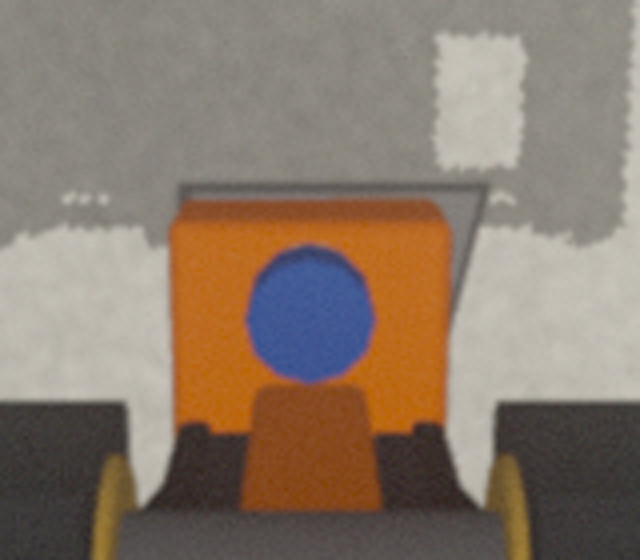

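View pics/w8.png

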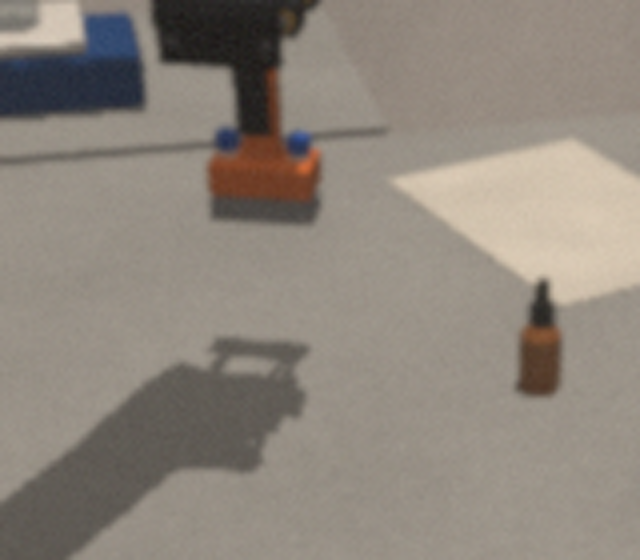

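Run:
```python
from h import *
p,R,s=pose();d=cams.get_image("wrist")
for u,v,z in [(310,315,.054),(180,186,.0),(488,186,.0),(172,222,.038),(452,222,.038)]:
    X=onz(d,240+u/4,120+v/4,p[2]-.067+z);print((R.inv().apply(X-p)*1000).round(1))
```

```text
[24.4  0.8 13. ]
[ 32.9 -20.7  67. ]
[33.  30.3 67. ]
[ 33.6 -18.2  29. ]
[33.6 20.4 29. ]
```

carry_out:
  rows:
    - {"offset": [-0.017, -0.039, 0], "rot": [0, 0, -1.36], "gripper": 0}
    - {"offset": [-0.016, -0.0395, 0], "rot": [0, 0, -1.36], "gripper": 0}
    - {"offset": [-0.015, -0.04, 0], "rot": [0, 0, -1.36], "gripper": 0}
    - {"offset": [-0.014, -0.04, 0], "rot": [0, 0, -1.36], "gripper": 0}
    - {"offset": [-0.013, -0.0405, 0], "rot": [0, 0, -1.36], "gripper": 0}
    - {"offset": [-0.012, -0.041, 0], "rot": [0, 0, -1.36], "gripper": 0}
    - {"offset": [-0.011, -0.041, 0], "rot": [0, 0, -1.36], "gripper": 0}
    - {"offset": [-0.0105, -0.0415, 0], "rot": [0, 0, -1.36], "gripper": 0}
    - {"offset": [-0.0095, -0.0415, 0], "rot": [0, 0, -1.36], "gripper": 0}
    - {"offset": [-0.008, -0.042, 0], "rot": [0, 0, -1.36], "gripper": 0}

```text
time: 8.28
position: [0.5136, -0.0782, 0.2146]
tool_rot: [-0.196, -3.132, -0.001]
ft_force: [0.4, -0.4, -4.0]
grip_width: 0.181
```

carry_out:
  rows:
    - {"offset": [0, 0, 0], "rot": [0, 0, 0], "gripper": 0}
    - {"offset": [0, 0, 0], "rot": [0, 0, 0], "gripper": 0}
    - {"offset": [0, 0, 0], "rot": [0, 0, 0], "gripper": 0}

```text
time: 8.65
position: [0.5145, -0.0753, 0.2159]
tool_rot: [-0.194, -3.134, -0.001]
ft_force: [-0.4, 0.6, -4.1]
grip_width: 0.18
```

Run:
```python
from h import *
p,R,s=pose();print(p,R.as_matrix().round(4),s["time"],s["joint_positions"],s["ft_force"],s["grip_width"])
save(cams.get_image("wrist")["img"],"w9.png",(160,40,480,260),2.5);
save(cams.get_image("side")["img"],"w10.png",(270,120,430,260),4);
plan([.515,-.078,.16],172.8,2)
```

```text
[ 0.51452454 -0.07531893  0.21590477] [[-9.924e-01  1.231e-01 -1.100e-03]
 [ 1.231e-01  9.924e-01  7.000e-04]
 [ 1.200e-03  6.000e-04 -1.000e+00]] 8.65 [ 0.86969152  0.11022908 -0.81945912  1.76660206  0.08283139  1.30162143
  1.4784386 ] [-0.44047646  0.6388696  -4.11606077] 0.18036996833587307
dyaw -0.1168043452791494 step [ 0.00011847 -0.0011801  -0.02815068]
[-0.0003, -0.0012, 0.0282] 0.06
[-0.0003, -0.0012, 0.0282] 0.06
```

View pics/w9.png

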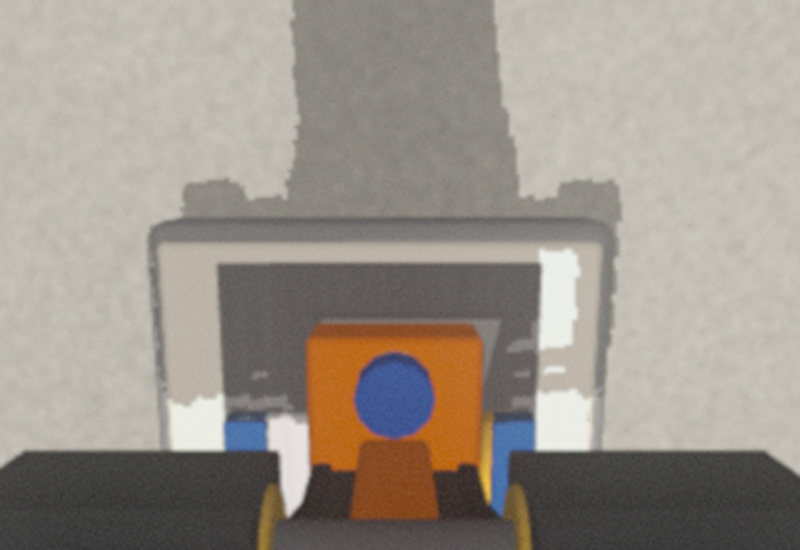

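View pics/w10.png

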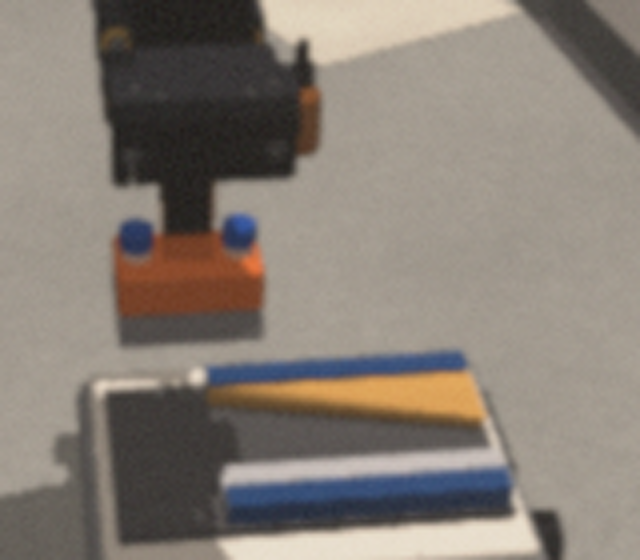

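Run:
```python
from h import *
p,R,s=pose();d=cams.get_image("wrist")
g=lambda u,v,z:(R.inv().apply(onz(d,160+u/2.5,40+v/2.5,z)-p)*1000).round(1)
for n,u,v,z,w in [("pl-",219,264,.066,(-130,-54)),("pl+",540,264,.066,(-130,64)),("b-o",226,417,.08,(-75,-52)),("b-i",267,417,.08,(-75,-36)),("b+i",496,417,.08,(-75,46)),("b+o",535,417,.08,(-75,62))]:
    print(n,w,g(u,v,z))
zc=p[2]-.067
for n,u,v,z in [("cap",395,395,.054),("shoeR",501,319,0),("shoeL",320,319,0),("blockL",308,335,.038),("blockR",482,335,.038)]: print(n,g(u,v,zc+z))
```

```text
pl- (-130, -54) [ 39.2 -62.1 150.3]
pl+ (-130, 64) [ 39.3  53.5 150.3]
b-o (-75, -52) [-14.1 -59.4 136.3]
b-i (-75, -36) [-14.1 -44.6 136.3]
b+i (-75, 46) [-14.   37.6 136.3]
b+o (-75, 62) [-14.   51.7 136.3]
cap [24.6  1.1 13. ]
shoeR [32.1 29.3 67. ]
shoeL [ 32.  -18.7  67. ]
blockL [ 34.2 -18.1  29. ]
blockR [34.3 20.3 29. ]
```

carry_out:
  rows:
    - {"offset": [0, -0.002, 0.02], "rot": [0, 0, 0], "gripper": 0}
    - {"offset": [0, 0, 0.025], "rot": [0, 0, 0], "gripper": 0}
    - {"offset": [0, 0, 0.015], "rot": [0, 0, 0], "gripper": 0}
    - {"offset": [0, 0, 0], "rot": [0, 0, 0], "gripper": 0}
    - {"offset": [0, 0, 0], "rot": [0, 0, 0], "gripper": 0}

```text
time: 9.43
position: [0.5153, -0.0788, 0.1574]
tool_rot: [0.197, 3.134, -0.0]
ft_force: [-0.0, -0.2, -4.1]
grip_width: 0.183
```

Run:
```python
from h import *
p,R,s=pose();print(p,s["time"],s["ft_force"])
d=cams.get_image("wrist");save(d["img"],"w11.png",(200,90,430,260),3.4);
save(cams.get_image("side")["img"],"w12.png",(270,150,430,290),4.2);
```

```text
[ 0.51532663 -0.07882109  0.15742666] 9.425 [-0.01055078 -0.22575283 -4.07519704]
```

View pics/w11.png

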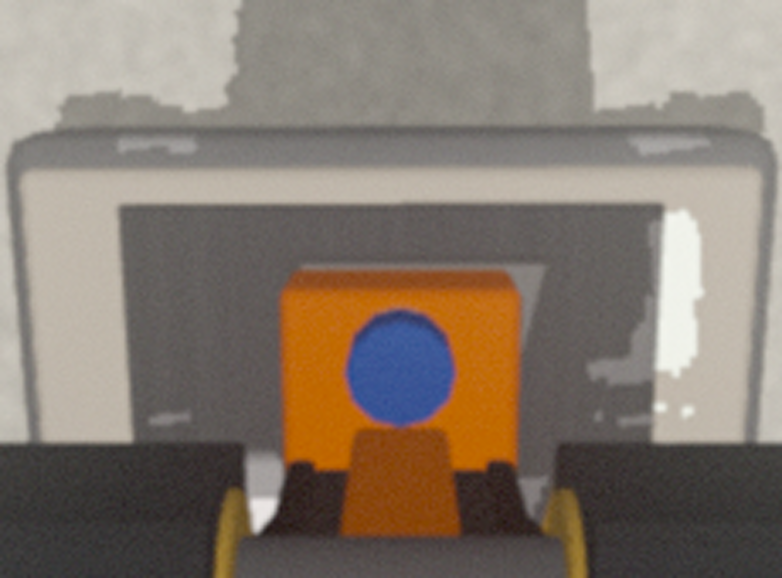

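View pics/w12.png

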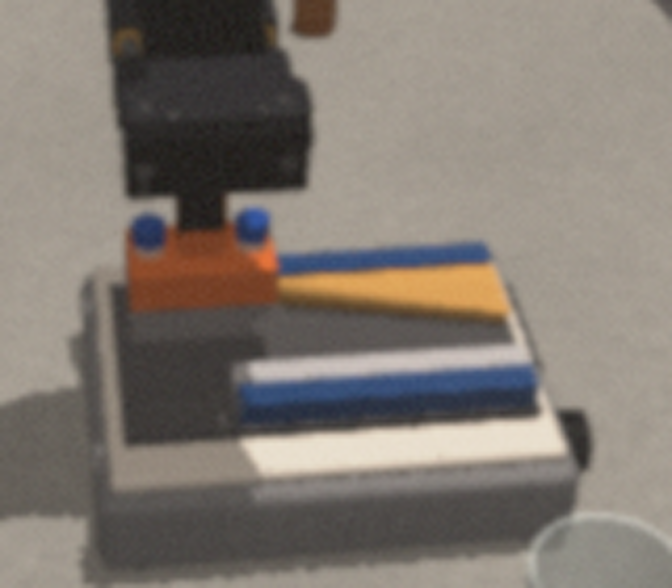

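Run:
```python
from h import *
p,R,s=pose();d=cams.get_image("wrist")
g=lambda u,v,z:(R.inv().apply(onz(d,200+u/3.4,90+v/3.4,z)-p)*1000).round(1)
a=g(120,206,.066);b=g(663,206,.066);print(a,b)
zc=p[2]-.067
for n,u,v,z in [("cap",401,368,.054),("shoeL",302,265,0),("shoeR",547,265,0),("blockL",281,290,.038),("blockR",522,290,.038)]: print(n,g(u,v,zc+z))
```

```text
[ 40.7 -59.1  91.5] [40.9 57.3 91.5]
cap [24.5  1.1 13. ]
shoeL [ 31.8 -18.2  66.9]
shoeR [31.9 29.6 66.9]
blockL [ 33.6 -18.4  28.9]
blockR [33.6 20.7 28.9]
```

carry_out:
  rows:
    - {"offset": [0, 0.001, 0.012], "rot": [0, 0, 0], "gripper": 0}
    - {"offset": [0, 0, 0.004], "rot": [0, 0, 0], "gripper": 0}
    - {"offset": [0, 0, 0.003], "rot": [0, 0, 0], "gripper": 0}
    - {"offset": [0, 0, 0.002], "rot": [0, 0, 0], "gripper": 0}
    - {"offset": [0, 0, 0], "rot": [0, 0, 0], "gripper": 0}

```text
time: 10.2
position: [0.5147, -0.0779, 0.1354]
tool_rot: [-0.197, -3.135, 0.0]
ft_force: [0.5, -0.8, -3.9]
grip_width: 0.182
```

Below the rail tops, with no contact yet. Going on gently.

carry_out:
  rows:
    - {"offset": [0, 0, 0.001], "rot": [0, 0, 0], "gripper": 0}
    - {"offset": [0, 0, 0.001], "rot": [0, 0, 0], "gripper": 0}
    - {"offset": [0, 0, 0], "rot": [0, 0, 0], "gripper": 0}

```text
time: 10.58
position: [0.5147, -0.078, 0.1335]
tool_rot: [-0.198, -3.135, 0.0]
ft_force: [0.4, 0.6, -4.1]
grip_width: 0.182
```

carry_out:
  rows:
    - {"offset": [0, 0, 0.001], "rot": [0, 0, 0], "gripper": 0}
    - {"offset": [0, 0, 0], "rot": [0, 0, 0], "gripper": 0}

```text
time: 10.82
position: [0.5148, -0.078, 0.1327]
tool_rot: [0.197, 3.135, -0.0]
ft_force: [-0.5, 0.1, -3.4]
grip_width: 0.18
```

carry_out:
  rows:
    - {"offset": [0, 0, 0.0007], "rot": [0, 0, 0], "gripper": 0}
    - {"offset": [0, 0, 0], "rot": [0, 0, 0], "gripper": 0}

```text
time: 11.08
position: [0.5149, -0.078, 0.1326]
tool_rot: [0.198, 3.135, -0.001]
ft_force: [-3.1, 0.7, 5.8]
grip_width: 0.185
```

carry_out:
  rows:
    - {"offset": [0, 0, -0.0006], "rot": [0, 0, 0], "gripper": 0}
    - {"offset": [0, -0.002, 0], "rot": [0, 0, 0], "gripper": 0}
    - {"offset": [0, -0.002, 0], "rot": [0, 0, 0], "gripper": 0}
    - {"offset": [0, -0.001, 0], "rot": [0, 0, 0], "gripper": 0}
    - {"offset": [0, 0, 0], "rot": [0, 0, 0], "gripper": 0}

```text
time: 11.7
position: [0.5146, -0.0831, 0.1325]
tool_rot: [0.198, 3.134, -0.0]
ft_force: [-0.1, 1.0, 0.6]
grip_width: 0.181
```

carry_out:
  rows:
    - {"offset": [0, -0.001, 0], "rot": [0, 0, 0], "gripper": 0}
    - {"offset": [0, -0.0005, 0], "rot": [0, 0, 0], "gripper": 0}
    - {"offset": [0, 0, 0], "rot": [0, 0, 0], "gripper": 0}

```text
time: 12.08
position: [0.5141, -0.0844, 0.1326]
tool_rot: [0.198, 3.135, -0.0]
ft_force: [0.8, 1.7, 1.1]
grip_width: 0.183
```

carry_out:
  rows:
    - {"offset": [0, -0.0005, 0], "rot": [0, 0, 0], "gripper": 0}
    - {"offset": [0, -0.0005, 0], "rot": [0, 0, 0], "gripper": 0}
    - {"offset": [0, 0, 0], "rot": [0, 0, 0], "gripper": 0}

```text
time: 12.45
position: [0.5139, -0.0853, 0.1326]
tool_rot: [0.197, 3.135, -0.0]
ft_force: [0.7, 2.8, 2.5]
grip_width: 0.184
```

carry_out:
  rows:
    - {"offset": [0, -0.0005, 0], "rot": [0, 0, 0], "gripper": 0}
    - {"offset": [0, -0.0005, 0], "rot": [0, 0, 0], "gripper": 0}
    - {"offset": [0, 0, 0], "rot": [0, 0, 0], "gripper": 0}

```text
time: 12.82
position: [0.5138, -0.0858, 0.1326]
tool_rot: [0.197, 3.135, 0.001]
ft_force: [0.5, 4.7, 2.6]
grip_width: 0.182
```

Run:
```python
from h import *
p,R,s=pose();print(p,s["ft_force"],s["torque"],s["joint_positions"])
d=cams.get_image("wrist");save(d["img"],"w13.png",(200,90,430,260),3.4);
```

```text
[ 0.51379365 -0.08584477  0.13255841] [0.52085373 4.65250269 2.64157798] [ 1.21852268 -0.3929862   0.12162108] [ 0.85295556  0.19503103 -0.8049607   1.86884596  0.15362863  1.14105334
  1.43838247]
```

View pics/w13.png

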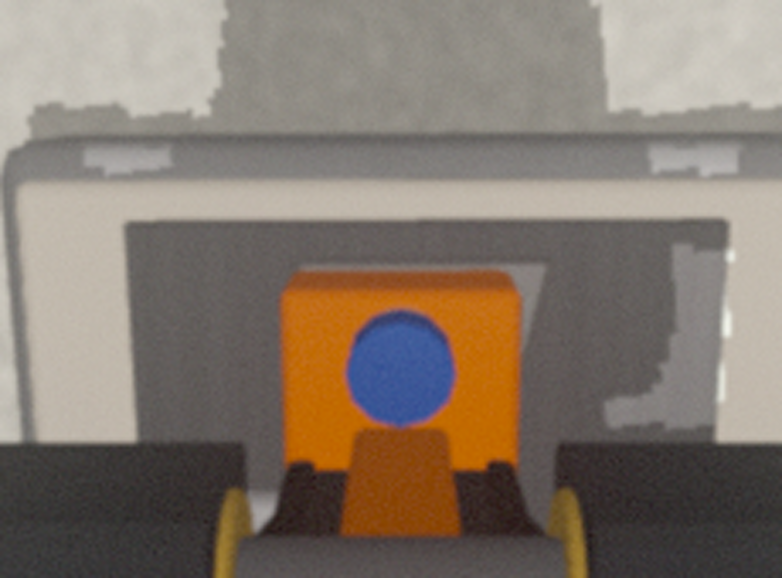

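carry_out:
  rows:
    - {"offset": [0, 0, 0], "rot": [0, 0, 0], "gripper": 0.6}
    - {"offset": [0, 0, 0], "rot": [0, 0, 0], "gripper": 0.6}
    - {"offset": [0, 0, 0], "rot": [0, 0, 0], "gripper": 0.6}
    - {"offset": [0, 0, 0], "rot": [0, 0, 0], "gripper": 0.6}

```text
time: 13.38
position: [0.5134, -0.0869, 0.1322]
tool_rot: [-0.198, -3.135, 0.001]
ft_force: [0.5, -1.1, -0.2]
grip_width: 0.548
```

carry_out:
  rows:
    - {"offset": [0, 0, -0.03], "rot": [0, 0, 0], "gripper": 0.6}
    - {"offset": [0, 0, -0.04], "rot": [0, 0, 0], "gripper": 0.6}
    - {"offset": [0, 0, 0], "rot": [0, 0, 0], "gripper": 0.6}
    - {"offset": [0, 0, 0], "rot": [0, 0, 0], "gripper": 0.6}

```text
time: 13.88
position: [0.5133, -0.0866, 0.202]
tool_rot: [-0.198, -3.135, 0.001]
ft_force: [-0.2, -0.6, 0.7]
grip_width: 0.6
```

Run:
```python
from h import *
p,R,s=pose();print(p,s["time"],s["ft_force"],s["torque"],R.as_matrix()[:,0],s["grip_width"])
d=cams.get_image("wrist");save(d["img"],"w14.png",(200,90,430,260),3.4);
save(cams.get_image("side")["img"],"w15.png",(270,150,430,290),4.2);
```

```text
[ 0.51328555 -0.08662651  0.2019679 ] 13.875 [-0.17551226 -0.59425362  0.74028207] [ 0.0598944  -0.15403713  0.02323529] [-9.92049038e-01  1.25850308e-01  6.36740998e-04] 0.600250269032403
```

View pics/w14.png

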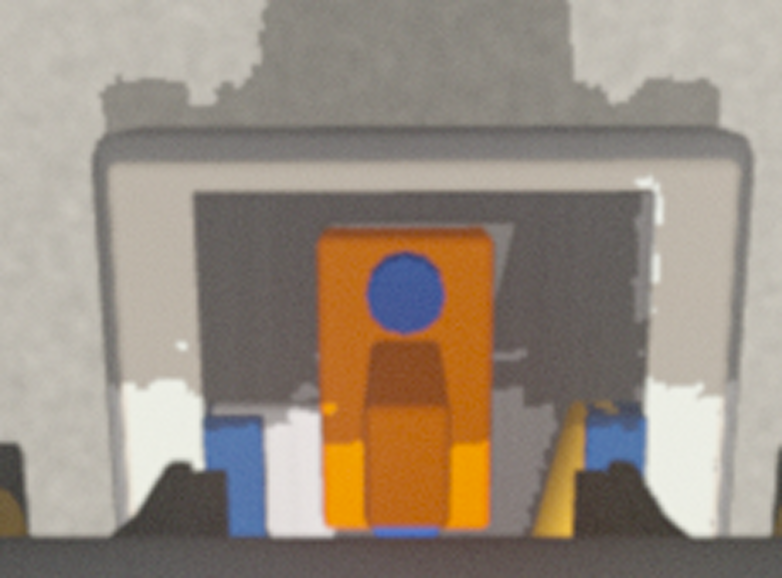

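View pics/w15.png

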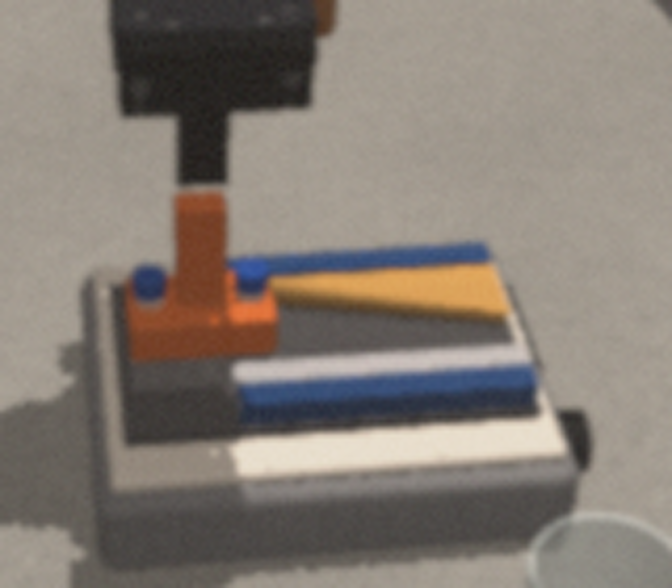

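Run:
```python
from h import *
p,R,s=pose();d=cams.get_image("wrist")
g=lambda u,v,z:(R.inv().apply(onz(d,200+u/3.4,90+v/3.4,z)-p)*1000).round(1)
for n,u,v,z in [("cap",406,293,.12),("blockL",319,236,.104),("blockR",493,236,.104),("finTop",369,405,.161),("finTopR",449,405,.161),("shoeL",330,224,.066),("shoeR",516,224,.066),("pl-",194,192,.066),("pl+",655,192,.066),("railtop",267,417,.080)]: print(n,g(u,v,z))
```

```text
cap [23.7  2.2 81.3]
blockL [ 33.6 -16.9  97.3]
blockR [33.6 21.5 97.3]
finTop [11.  -4.5 40.3]
finTopR [11.   9.6 40.3]
shoeL [ 31.7 -16.8 135.3]
shoeR [ 31.8  30.4 135.3]
pl- [ 39.8 -50.9 135.3]
pl+ [ 39.9  65.2 135.3]
railtop [-15.1 -32.4 121.2]
```

carry_out:
  rows:
    - {"offset": [0.03, 0.001, 0], "rot": [0, 0, 0], "gripper": 0}
    - {"offset": [0.03, 0.001, 0], "rot": [0, 0, 0], "gripper": 0}
    - {"offset": [0, 0, 0.03], "rot": [0, -4, 0], "gripper": 0}
    - {"offset": [0, 0, 0.02], "rot": [0, -4, 0], "gripper": 0}
    - {"offset": [0, 0, 0], "rot": [0, 0, 0], "gripper": 0}
    - {"offset": [0, 0, 0], "rot": [0, 0, 0], "gripper": 0}
    - {"offset": [0, 0, 0], "rot": [0, 0, 0], "gripper": 0}

```text
time: 14.9
position: [0.457, -0.077, 0.1535]
tool_rot: [0.188, 2.995, -0.013]
ft_force: [0.6, -0.1, -0.5]
grip_width: 0.01
```

```bash
cat > st.py <<'E'
from h import *
def way(P):
    th=np.radians(-7.2);c,s=np.cos(th),np.sin(th);q=np.array(P)[:2]-[.6032,-.0974]
    return np.array([c*q[0]+s*q[1],-s*q[0]+c*q[1]])*1000
def show():
    p,R,s=pose();print(s["time"],p.round(4),"way",way(p).round(1));print(R.as_matrix().round(3));f=np.array(s["ft_force"]);print("f",f.round(1),"way f",(way(f[:2]+[.6032,-.0974])/1000).round(1),s["grip_width"],np.round(s["joint_positions"],2))
E
python3 -c "
from st import *
show()"
```

```text
14.9 [ 0.457  -0.077   0.1535] way [-147.6    1.9]
[[-0.982  0.125  0.139]
 [ 0.124  0.992 -0.017]
 [-0.14   0.    -0.99 ]]
f [ 0.6 -0.1 -0.5] way f [ 0.7 -0. ] 0.010260434759436571 [ 0.95 -0.14 -0.78  2.08 -0.12  1.02  1.68]
```

carry_out:
  rows:
    - {"offset": [0.004, 0, 0.027], "rot": [0, 0, 0], "gripper": 0}
    - {"offset": [0.0036, 0, 0.0265], "rot": [0, 0, 0], "gripper": 0}
    - {"offset": [0, 0, 0], "rot": [0, 0, 0], "gripper": 0}
    - {"offset": [0, 0, 0], "rot": [0, 0, 0], "gripper": 0}

```text
time: 15.4
position: [0.4568, -0.0771, 0.0996]
tool_rot: [0.189, 2.995, -0.013]
ft_force: [-0.6, 0.6, 0.3]
grip_width: 0.002
```

```bash
python3 -c "
from st import *
show()
save(cams.get_image('side')['img'],'w16.png',(250,150,410,290),4.2)
save(cams.get_image('scene')['img'],'w17.png',(240,120,380,240),4.5)
"
```

```text
15.4 [ 0.4568 -0.0771  0.0996] way [-147.8    1.8]
[[-0.982  0.125  0.139]
 [ 0.124  0.992 -0.017]
 [-0.14   0.    -0.99 ]]
f [-0.6  0.6  0.3] way f [-0.6  0.5] 0.0024835008717774562 [ 0.95 -0.06 -0.81  2.14 -0.06  0.9   1.61]
```

View pics/w16.png

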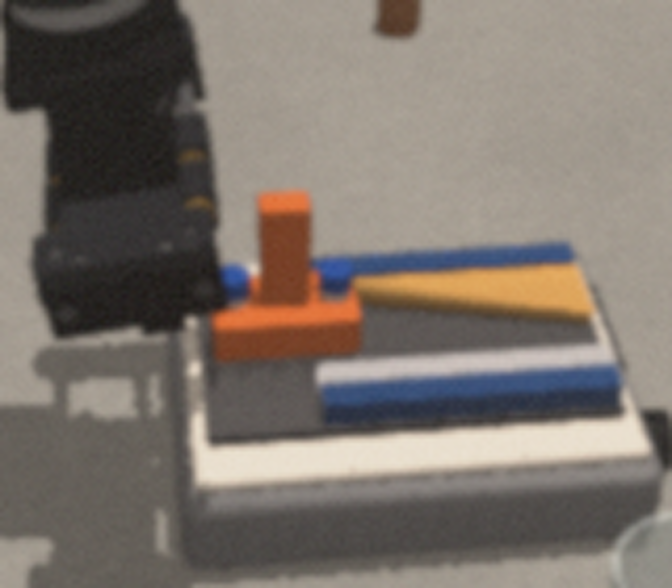

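View pics/w17.png

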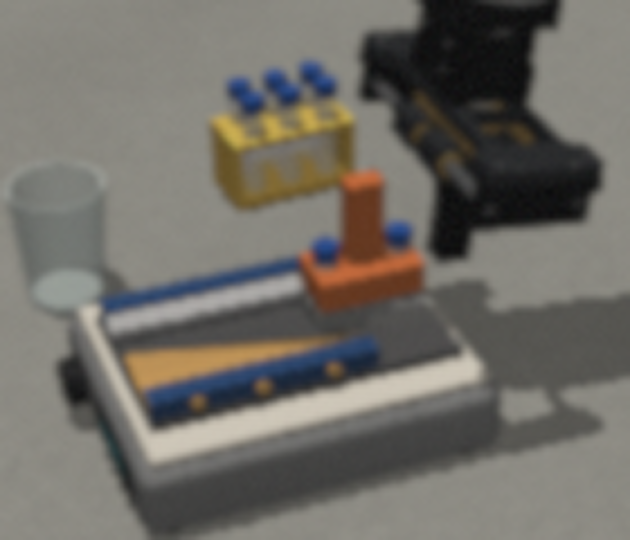

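carry_out:
  rows:
    - {"offset": [-0.00495, 0, 0.0007], "rot": [0, 0, 0], "gripper": 0}
    - {"offset": [-0.00297, 0, 0.0004], "rot": [0, 0, 0], "gripper": 0}
    - {"offset": [-0.002, 0, 0.0003], "rot": [0, 0, 0], "gripper": 0}
    - {"offset": [-0.002, 0, 0.0003], "rot": [0, 0, 0], "gripper": 0}
    - {"offset": [-0.002, 0, 0.0003], "rot": [0, 0, 0], "gripper": 0}
    - {"offset": [-0.002, 0, 0.0003], "rot": [0, 0, 0], "gripper": 0}

```text
time: 16.25
position: [0.4708, -0.0789, 0.098]
tool_rot: [0.189, 2.999, -0.013]
ft_force: [-3.1, 1.3, 2.5]
grip_width: 0.01
```

carry_out:
  rows:
    - {"offset": [-0.003, 0, 0.0004], "rot": [0, 0, 0], "gripper": 0}
    - {"offset": [-0.003, 0, 0.0004], "rot": [0, 0, 0], "gripper": 0}
    - {"offset": [-0.003, 0, 0.0004], "rot": [0, 0, 0], "gripper": 0}
    - {"offset": [-0.003, 0, 0.0004], "rot": [0, 0, 0], "gripper": 0}

```text
time: 16.75
position: [0.4838, -0.0806, 0.0983]
tool_rot: [0.189, 2.996, -0.013]
ft_force: [-1.7, 0.5, -1.2]
grip_width: 0.006
```

```bash
python3 -c "
from st import *
show()
save(cams.get_image('wrist')['img'],'w18.png',(200,90,430,260),3.4)
save(cams.get_image('side')['img'],'w19.png',(250,150,410,290),4.2)
"
```

```text
16.75 [ 0.4838 -0.0806  0.0983] way [-120.5    1.7]
[[-0.982  0.126  0.138]
 [ 0.124  0.992 -0.017]
 [-0.139  0.    -0.99 ]]
f [-1.7  0.5 -1.2] way f [-1.8  0.3] 0.006201390626636719 [ 0.94  0.03 -0.83  2.08  0.03  0.9   1.54]
```

View pics/w19.png

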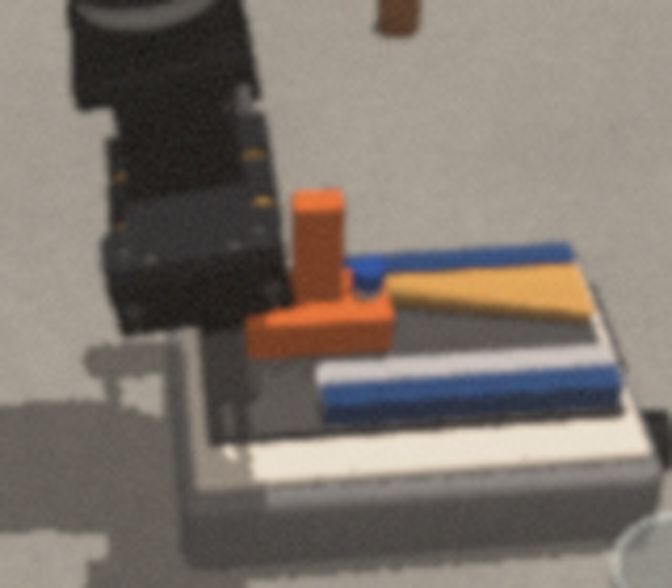

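carry_out:
  rows:
    - {"offset": [-0.004, 0, 0.00055], "rot": [0, 0, 0], "gripper": 0}
    - {"offset": [-0.004, 0, 0.00055], "rot": [0, 0, 0], "gripper": 0}
    - {"offset": [-0.004, 0, 0.00055], "rot": [0, 0, 0], "gripper": 0}
    - {"offset": [-0.004, 0, 0.00055], "rot": [0, 0, 0], "gripper": 0}
    - {"offset": [-0.004, 0, 0.00055], "rot": [0, 0, 0], "gripper": 0}

```text
time: 17.48
position: [0.504, -0.0831, 0.0985]
tool_rot: [0.189, 2.996, -0.013]
ft_force: [-1.9, 0.6, 0.1]
grip_width: 0.005
```

carry_out:
  rows:
    - {"offset": [-0.004, 0, 0.00055], "rot": [0, 0, 0], "gripper": 0}
    - {"offset": [-0.004, 0, 0.00055], "rot": [0, 0, 0], "gripper": 0}
    - {"offset": [-0.004, 0, 0.00055], "rot": [0, 0, 0], "gripper": 0}
    - {"offset": [-0.003, 0, 0.0004], "rot": [0, 0, 0], "gripper": 0}

```text
time: 17.98
position: [0.519, -0.085, 0.0985]
tool_rot: [0.189, 2.996, -0.013]
ft_force: [-2.5, 1.2, -0.1]
grip_width: 0.007
```

```bash
python3 -c "
from st import *
show()
save(cams.get_image('wrist')['img'],'w20.png',(200,90,430,260),3.4)
save(cams.get_image('side')['img'],'w21.png',(250,150,410,290),4.2)
"
```

```text
17.975 [ 0.519  -0.085   0.0985] way [-85.1   1.7]
[[-0.982  0.126  0.138]
 [ 0.124  0.992 -0.017]
 [-0.139  0.    -0.99 ]]
f [-2.5  1.2 -0.1] way f [-2.6  0.9] 0.007253937769530599 [ 0.9   0.13 -0.83  2.01  0.13  0.91  1.46]
```

View pics/w21.png

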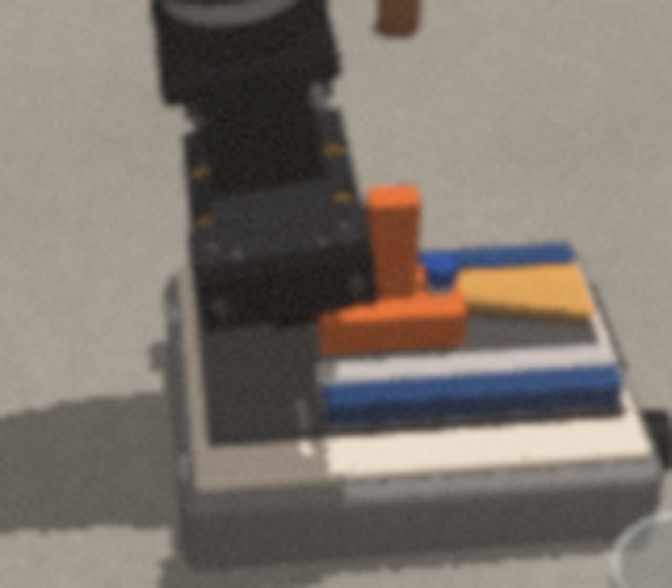

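carry_out:
  rows:
    - {"offset": [-0.002, 0, 0.0003], "rot": [0, 0, 0], "gripper": 0}
    - {"offset": [-0.002, 0, 0.0003], "rot": [0, 0, 0], "gripper": 0}
    - {"offset": [-0.002, 0, 0.0003], "rot": [0, 0, 0], "gripper": 0}
    - {"offset": [-0.002, 0, 0.0003], "rot": [0, 0, 0], "gripper": 0}
    - {"offset": [-0.002, 0, 0.0003], "rot": [0, 0, 0], "gripper": 0}
    - {"offset": [-0.002, 0, 0.0003], "rot": [0, 0, 0], "gripper": 0}

```text
time: 18.82
position: [0.5309, -0.0865, 0.0985]
tool_rot: [0.189, 2.996, -0.013]
ft_force: [-3.4, 0.0, 2.0]
grip_width: 0.008
```

carry_out:
  rows:
    - {"offset": [-0.001, 0, 0.00014], "rot": [0, 0, 0], "gripper": 0}
    - {"offset": [-0.001, 0, 0.00014], "rot": [0, 0, 0], "gripper": 0}
    - {"offset": [-0.001, 0, 0.00014], "rot": [0, 0, 0], "gripper": 0}
    - {"offset": [-0.001, 0, 0.00014], "rot": [0, 0, 0], "gripper": 0}

```text
time: 19.32
position: [0.5348, -0.087, 0.0985]
tool_rot: [0.189, 2.996, -0.013]
ft_force: [-3.6, 2.3, 2.9]
grip_width: 0.011
```

carry_out:
  rows:
    - {"offset": [-0.001, 0, 0.00014], "rot": [0, 0, 0], "gripper": 0}
    - {"offset": [-0.001, 0, 0.00014], "rot": [0, 0, 0], "gripper": 0}
    - {"offset": [-0.001, 0, 0.00014], "rot": [0, 0, 0], "gripper": 0}

```text
time: 19.7
position: [0.5378, -0.0874, 0.0985]
tool_rot: [0.189, 2.996, -0.013]
ft_force: [-4.9, 2.3, 2.7]
grip_width: 0.005
```

carry_out:
  rows:
    - {"offset": [-0.001, 0, 0.00014], "rot": [0, 0, 0], "gripper": 0}
    - {"offset": [-0.001, 0, 0.00014], "rot": [0, 0, 0], "gripper": 0}

```text
time: 19.95
position: [0.5398, -0.0876, 0.0985]
tool_rot: [0.189, 2.996, -0.013]
ft_force: [-3.4, 1.5, 3.2]
grip_width: 0.008
```

carry_out:
  rows:
    - {"offset": [-0.001, 0, 0.00014], "rot": [0, 0, 0], "gripper": 0}
    - {"offset": [-0.001, 0, 0.00014], "rot": [0, 0, 0], "gripper": 0}

```text
time: 20.2
position: [0.5418, -0.0879, 0.0985]
tool_rot: [0.189, 2.996, -0.013]
ft_force: [-5.4, 2.0, 2.2]
grip_width: 0.007
```

carry_out:
  rows:
    - {"offset": [-0.001, 0, 0.00014], "rot": [0, 0, 0], "gripper": 0}
    - {"offset": [-0.001, 0, 0.00014], "rot": [0, 0, 0], "gripper": 0}
    - {"offset": [-0.001, 0, 0.00014], "rot": [0, 0, 0], "gripper": 0}

```text
time: 20.58
position: [0.5448, -0.0883, 0.0985]
tool_rot: [0.189, 2.996, -0.013]
ft_force: [-5.1, 2.1, 1.8]
grip_width: 0.004
```

```bash
python3 -c "
from st import *
show()
save(cams.get_image('wrist')['img'],'w22.png',(200,90,430,260),3.4)
save(cams.get_image('side')['img'],'w23.png',(250,150,410,290),4.2)
"
```

```text
20.575 [ 0.5448 -0.0883  0.0985] way [-59.    1.7]
[[-0.982  0.126  0.138]
 [ 0.124  0.992 -0.017]
 [-0.139 -0.    -0.99 ]]
f [-5.1  2.1  1.8] way f [-5.3  1.4] 0.0040681003700484535 [ 0.87  0.2  -0.81  1.95  0.19  0.92  1.41]
```

View pics/w22.png

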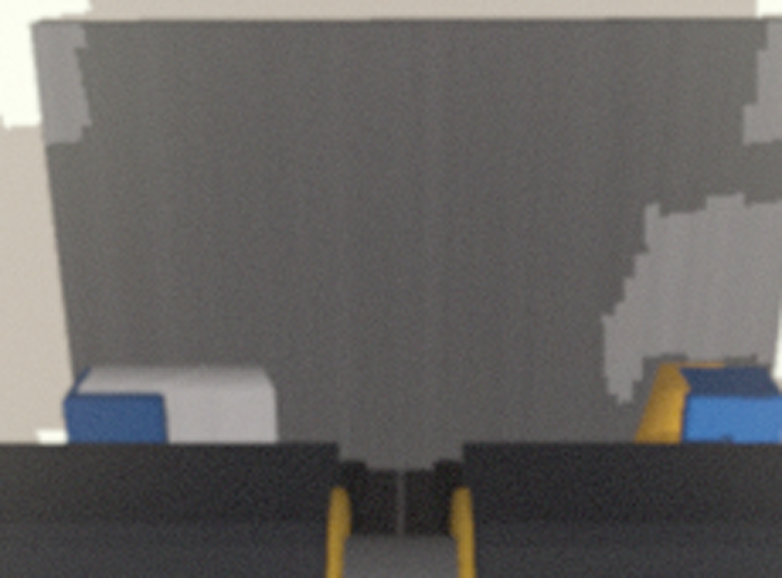

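View pics/w23.png

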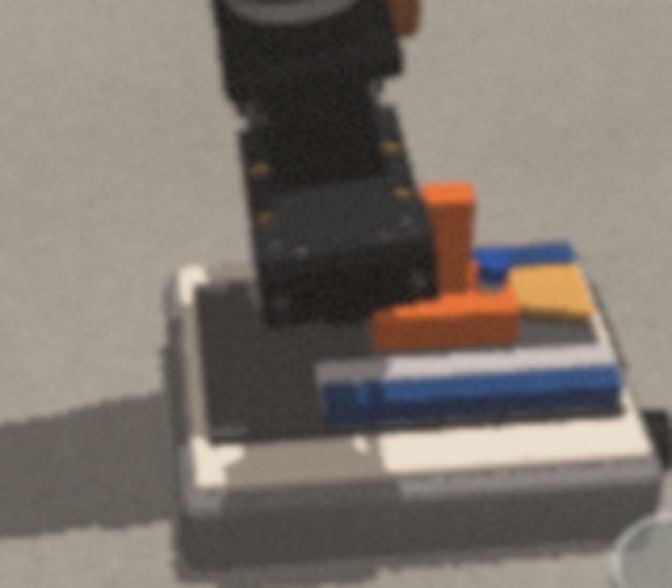

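carry_out:
  rows:
    - {"offset": [-0.001, 0, 0.00014], "rot": [0, 0, 0], "gripper": 0}
    - {"offset": [-0.001, 0, 0.00014], "rot": [0, 0, 0], "gripper": 0}

```text
time: 20.92
position: [0.5468, -0.0886, 0.0984]
tool_rot: [0.189, 2.996, -0.013]
ft_force: [-3.6, 2.3, 2.0]
grip_width: 0.005
```

carry_out:
  rows:
    - {"offset": [-0.001, 0, 0.00014], "rot": [0, 0, 0], "gripper": 0}
    - {"offset": [-0.001, 0, 0.00014], "rot": [0, 0, 0], "gripper": 0}

```text
time: 21.18
position: [0.5489, -0.0888, 0.0985]
tool_rot: [0.189, 2.996, -0.013]
ft_force: [-4.6, 1.8, 0.7]
grip_width: 0.008
```

carry_out:
  rows:
    - {"offset": [-0.001, 0, 0.00014], "rot": [0, 0, 0], "gripper": 0}
    - {"offset": [-0.001, 0, 0.00014], "rot": [0, 0, 0], "gripper": 0}

```text
time: 21.42
position: [0.5509, -0.089, 0.0985]
tool_rot: [0.189, 2.996, -0.013]
ft_force: [-4.6, 1.7, 1.8]
grip_width: 0.003
```

carry_out:
  rows:
    - {"offset": [-0.001, 0, 0.00014], "rot": [0, 0, 0], "gripper": 0}
    - {"offset": [-0.001, 0, 0.00014], "rot": [0, 0, 0], "gripper": 0}

```text
time: 21.68
position: [0.5528, -0.0893, 0.0984]
tool_rot: [0.189, 2.996, -0.013]
ft_force: [-4.2, 2.7, 1.4]
grip_width: 0.0
```

carry_out:
  rows:
    - {"offset": [-0.001, 0, 0.00014], "rot": [0, 0, 0], "gripper": 0}
    - {"offset": [-0.001, 0, 0.00014], "rot": [0, 0, 0], "gripper": 0}

```text
time: 21.92
position: [0.5549, -0.0896, 0.0985]
tool_rot: [0.189, 2.996, -0.013]
ft_force: [-3.5, 2.7, 1.3]
grip_width: 0.005
```

carry_out:
  rows:
    - {"offset": [-0.001, 0, 0.00014], "rot": [0, 0, 0], "gripper": 0}
    - {"offset": [-0.001, 0, 0.00014], "rot": [0, 0, 0], "gripper": 0}

```text
time: 22.18
position: [0.5568, -0.0898, 0.0985]
tool_rot: [0.189, 2.996, -0.013]
ft_force: [-4.1, 2.4, 3.0]
grip_width: 0.007
```

carry_out:
  rows:
    - {"offset": [-0.001, 0, 0.00014], "rot": [0, 0, 0], "gripper": 0}
    - {"offset": [-0.001, 0, 0.00014], "rot": [0, 0, 0], "gripper": 0}

```text
time: 22.42
position: [0.5588, -0.0901, 0.0985]
tool_rot: [0.189, 2.996, -0.013]
ft_force: [-3.9, 2.9, 2.4]
grip_width: 0.011
```

carry_out:
  rows:
    - {"offset": [-0.001, 0, 0.00014], "rot": [0, 0, 0], "gripper": 0}
    - {"offset": [-0.001, 0, 0.00014], "rot": [0, 0, 0], "gripper": 0}

```text
time: 22.68
position: [0.5609, -0.0903, 0.0985]
tool_rot: [0.189, 2.996, -0.013]
ft_force: [-4.8, 2.8, 2.1]
grip_width: 0.005
```

carry_out:
  rows:
    - {"offset": [-0.001, 0, 0.00014], "rot": [0, 0, 0], "gripper": 0}
    - {"offset": [-0.001, 0, 0.00014], "rot": [0, 0, 0], "gripper": 0}

```text
time: 22.92
position: [0.5628, -0.0906, 0.0985]
tool_rot: [0.189, 2.996, -0.013]
ft_force: [-3.7, 2.9, 1.4]
grip_width: 0.006
```

carry_out:
  rows:
    - {"offset": [-0.001, 0, 0.00014], "rot": [0, 0, 0], "gripper": 0}
    - {"offset": [-0.001, 0, 0.00014], "rot": [0, 0, 0], "gripper": 0}

```text
time: 23.18
position: [0.5648, -0.0908, 0.0985]
tool_rot: [0.189, 2.996, -0.013]
ft_force: [-3.9, 3.3, 1.7]
grip_width: 0.008
```

carry_out:
  rows:
    - {"offset": [-0.001, 0, 0.00014], "rot": [0, 0, 0], "gripper": 0}
    - {"offset": [-0.001, 0, 0.00014], "rot": [0, 0, 0], "gripper": 0}

```text
time: 23.42
position: [0.5669, -0.091, 0.0985]
tool_rot: [0.189, 2.996, -0.013]
ft_force: [-4.5, 2.8, 2.3]
grip_width: 0.007
```

carry_out:
  rows:
    - {"offset": [-0.001, 0, 0.00014], "rot": [0, 0, 0], "gripper": 0}
    - {"offset": [-0.001, 0, 0.00014], "rot": [0, 0, 0], "gripper": 0}

```text
time: 23.68
position: [0.5689, -0.0913, 0.0985]
tool_rot: [0.189, 2.996, -0.013]
ft_force: [-4.0, 1.8, 2.3]
grip_width: 0.007
```

carry_out:
  rows:
    - {"offset": [-0.001, 0, 0.00014], "rot": [0, 0, 0], "gripper": 0}
    - {"offset": [-0.001, 0, 0.00014], "rot": [0, 0, 0], "gripper": 0}

```text
time: 23.92
position: [0.5709, -0.0915, 0.0985]
tool_rot: [0.189, 2.996, -0.013]
ft_force: [-4.4, 2.5, 2.5]
grip_width: 0.005
```

```bash
python3 -c "
from st import *
show()
save(cams.get_image('scene')['img'],'w24.png',(240,120,380,240),4.5)
save(cams.get_image('side')['img'],'w25.png',(250,150,410,290),4.2)
"
```

```text
23.925 [ 0.5709 -0.0915  0.0985] way [-32.8   1.8]
[[-0.982  0.125  0.138]
 [ 0.124  0.992 -0.017]
 [-0.139 -0.    -0.99 ]]
f [-4.4  2.5  2.5] way f [-4.7  1.9] 0.00539876656234891 [ 0.83  0.26 -0.8   1.89  0.24  0.94  1.37]
```

View pics/w24.png

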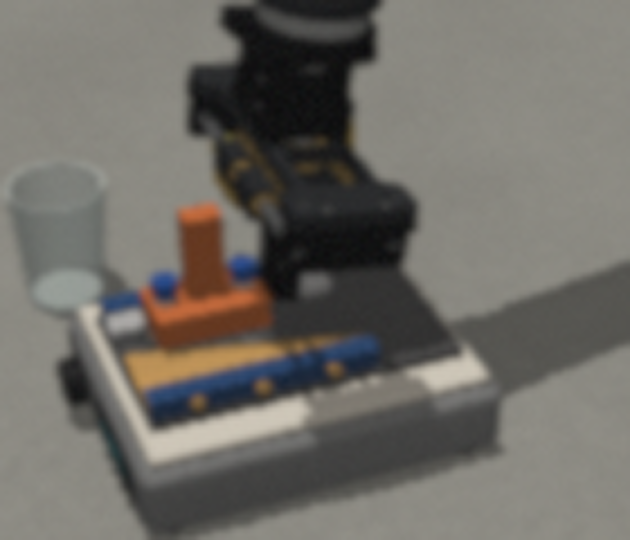

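View pics/w25.png

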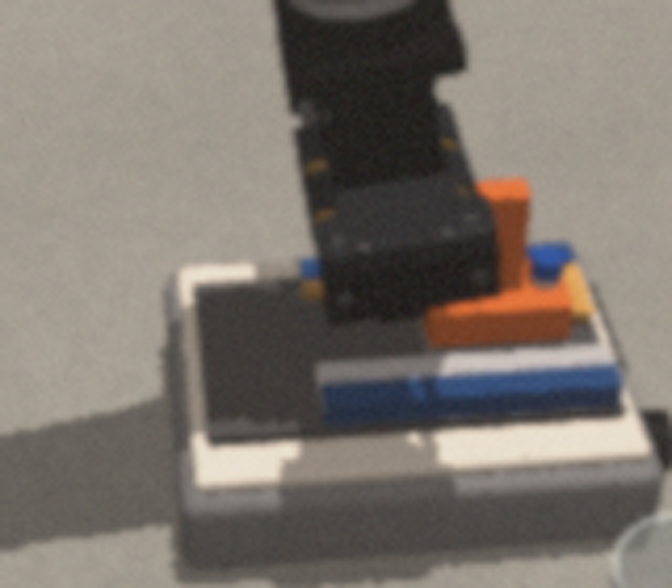

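carry_out:
  rows:
    - {"offset": [-0.001, 0, 0.00014], "rot": [0, 0, 0], "gripper": 0}
    - {"offset": [-0.001, 0, 0.00014], "rot": [0, 0, 0], "gripper": 0}

```text
time: 24.28
position: [0.5728, -0.0918, 0.0984]
tool_rot: [0.189, 2.997, -0.013]
ft_force: [-4.3, 2.2, 2.0]
grip_width: 0.003
```

carry_out:
  rows:
    - {"offset": [-0.001, 0, 0.00014], "rot": [0, 0, 0], "gripper": 0}
    - {"offset": [-0.001, 0, 0.00014], "rot": [0, 0, 0], "gripper": 0}

```text
time: 24.52
position: [0.5748, -0.0921, 0.0985]
tool_rot: [0.189, 2.996, -0.013]
ft_force: [-3.9, 2.9, 2.2]
grip_width: 0.006
```

carry_out:
  rows:
    - {"offset": [-0.001, 0, 0.00014], "rot": [0, 0, 0], "gripper": 0}
    - {"offset": [-0.001, 0, 0.00014], "rot": [0, 0, 0], "gripper": 0}

```text
time: 24.78
position: [0.5763, -0.0922, 0.0984]
tool_rot: [0.189, 2.998, -0.013]
ft_force: [-7.1, 3.1, 3.9]
grip_width: 0.01
```

carry_out:
  rows:
    - {"offset": [-0.0005, 0, 7e-05], "rot": [0, 0, 0], "gripper": 0}
    - {"offset": [-0.0005, 0, 7e-05], "rot": [0, 0, 0], "gripper": 0}
    - {"offset": [0, 0, 0], "rot": [0, 0, 0], "gripper": 0}

```text
time: 25.15
position: [0.5767, -0.0923, 0.0984]
tool_rot: [0.189, 2.999, -0.014]
ft_force: [-8.9, 4.2, 5.9]
grip_width: 0.005
```

carry_out:
  rows:
    - {"offset": [-0.0005, 0, 7e-05], "rot": [0, 0, 0], "gripper": 0}
    - {"offset": [-0.0005, 0, 7e-05], "rot": [0, 0, 0], "gripper": 0}
    - {"offset": [-0.0005, 0, 7e-05], "rot": [0, 0, 0], "gripper": 0}
    - {"offset": [0, 0, 0], "rot": [0, 0, 0], "gripper": 0}

```text
time: 25.65
position: [0.5772, -0.0924, 0.0981]
tool_rot: [0.189, 3.001, -0.014]
ft_force: [-11.2, 3.8, 8.0]
grip_width: 0.004
```

carry_out:
  rows:
    - {"offset": [-0.0005, 0, -0.0002], "rot": [0, 0, 0], "gripper": 0}
    - {"offset": [-0.0005, 0, -0.0002], "rot": [0, 0, 0], "gripper": 0}
    - {"offset": [0, 0, 0], "rot": [0, 0, 0], "gripper": 0}

```text
time: 26.02
position: [0.5774, -0.0925, 0.0982]
tool_rot: [0.189, 3.003, -0.014]
ft_force: [-11.8, 3.3, 6.5]
grip_width: 0.009
```

carry_out:
  rows:
    - {"offset": [-0.0005, 0, -0.0001], "rot": [0, 0, 0], "gripper": 0}
    - {"offset": [-0.0005, 0, -0.0001], "rot": [0, 0, 0], "gripper": 0}
    - {"offset": [0, 0, 0], "rot": [0, 0, 0], "gripper": 0}

```text
time: 26.4
position: [0.5777, -0.0925, 0.0982]
tool_rot: [0.189, 3.004, -0.014]
ft_force: [-13.8, 4.2, 6.4]
grip_width: 0.003
```

carry_out:
  rows:
    - {"offset": [-0.0005, 0, -0.0001], "rot": [0, 0, 0], "gripper": 0}
    - {"offset": [-0.0003, 0, 0], "rot": [0, 0, 0], "gripper": 0}
    - {"offset": [0, 0, 0], "rot": [0, 0, 0], "gripper": 0}
    - {"offset": [0, 0, 0], "rot": [0, 0, 0], "gripper": 0}
    - {"offset": [0, 0, 0], "rot": [0, 0, 0], "gripper": 0}

```text
time: 27.02
position: [0.5779, -0.0925, 0.0982]
tool_rot: [0.19, 3.006, -0.014]
ft_force: [-14.1, 4.8, 7.6]
grip_width: 0.005
```

```bash
python3 -c "
from st import *
show()"
```

```text
27.025 [ 0.5779 -0.0925  0.0982] way [-25.7   1.7]
[[-0.984  0.126  0.129]
 [ 0.124  0.992 -0.017]
 [-0.13  -0.001 -0.992]]
f [-14.1   4.8   7.6] way f [-14.6   3. ] 0.005472982940700122 [ 0.81  0.29 -0.79  1.87  0.26  0.96  1.36]
```

carry_out:
  rows:
    - {"offset": [-0.0005, 0, -0.0001], "rot": [0, 0, 0], "gripper": 0}
    - {"offset": [0, 0, 0], "rot": [0, 0, 0], "gripper": 0}
    - {"offset": [0, 0, 0], "rot": [0, 0, 0], "gripper": 0}
    - {"offset": [0, 0, 0], "rot": [0, 0, 0], "gripper": 0}
    - {"offset": [0, 0, 0], "rot": [0, 0, 0], "gripper": 0}
    - {"offset": [0, 0, 0], "rot": [0, 0, 0], "gripper": 0}

```text
time: 27.78
position: [0.5781, -0.0925, 0.0982]
tool_rot: [0.19, 3.006, -0.014]
ft_force: [-15.0, 4.0, 8.2]
grip_width: 0.002
```

```bash
python3 -c "
from st import *
show()
for n in ('scene','side'):
  i=cams.get_image(n)['img'];cv2.imwrite('pics/pre_'+n+'.png',i[:,:,::-1])"
```

```text
27.775 [ 0.5781 -0.0925  0.0982] way [-25.5   1.7]
[[-0.984  0.126  0.128]
 [ 0.124  0.992 -0.017]
 [-0.129 -0.001 -0.992]]
f [-15.    4.    8.2] way f [-15.4   2.1] 0.0015546152761801884 [ 0.81  0.29 -0.79  1.86  0.26  0.96  1.36]
```

carry_out:
  rows:
    - {"offset": [0.003, 0, -0.0006], "rot": [0, 0, 0], "gripper": 0}
    - {"offset": [0.005, 0, -0.0007], "rot": [0, 0, 0], "gripper": 0}
    - {"offset": [0.01, 0, -0.0014], "rot": [0, 0, 0], "gripper": 0}
    - {"offset": [0.02, 0, -0.003], "rot": [0, 0, 0], "gripper": 0}
    - {"offset": [0.02, 0, -0.04], "rot": [0, 0, 0], "gripper": 0}
    - {"offset": [0.0, 0, -0.06], "rot": [0, 0, 0], "gripper": 0}
    - {"offset": [0.0, 0, -0.06], "rot": [0, 4, 0], "gripper": 0}
    - {"offset": [0, 0, 0], "rot": [0, 4, 0], "gripper": 0}
    - {"offset": [0, 0, 0], "rot": [0, 0, 0], "gripper": 0}

```text
time: 29.0
position: [0.5038, -0.0834, 0.2564]
tool_rot: [0.197, 3.133, 0.0]
ft_force: [0.0, -0.4, 0.2]
grip_width: 0.005
```

```bash
python3 -c "
from st import *
show()
for n in ('scene','side','wrist'):
  i=cams.get_image(n)['img'];cv2.imwrite('pics/post_'+n+'.png',i[:,:,::-1])
  if n!='wrist':
    q=cv2.imread('pics/pre_'+n+'.png')[:,:,::-1]
    b=(240,120,380,240) if n=='scene' else (250,150,410,290)
    A=np.hstack([q[b[1]:b[3],b[0]:b[2]],i[b[1]:b[3],b[0]:b[2]]]);save(A,'cmp_'+n+'.png',None,2.5)
"
```

```text
29.0 [ 0.5038 -0.0834  0.2564] way [-100.4    1.4]
[[-0.992  0.126  0.003]
 [ 0.126  0.992  0.   ]
 [-0.003  0.    -1.   ]]
f [ 0.  -0.4  0.2] way f [ 0.1 -0.4] 0.005470472182983439 [ 0.96  0.06 -0.86  1.73  0.04  1.37  1.53]
```

View pics/cmp_side.png

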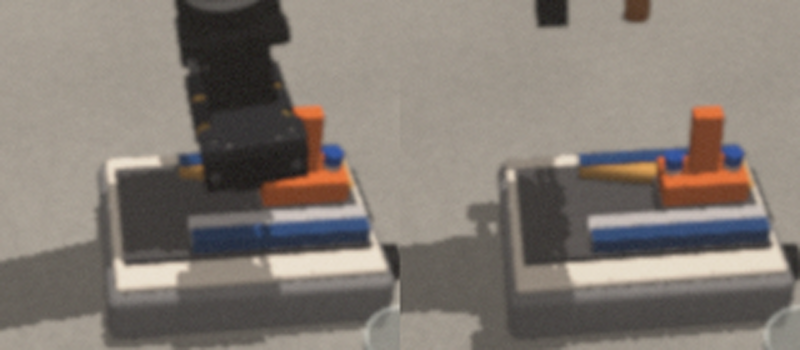

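View pics/post_scene.png

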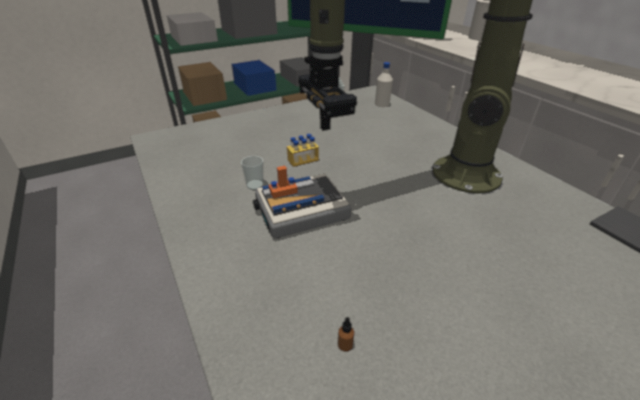

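View pics/post_wrist.png

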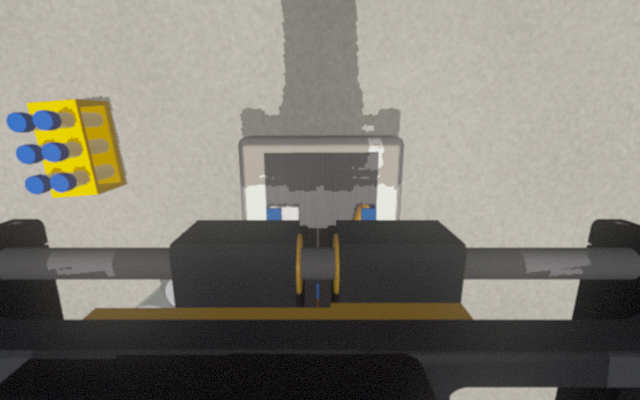

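Run:
```python
import cv2,numpy as np
def om(f,b):
    i=cv2.imread(f)[b[1]:b[3],b[0]:b[2]];h=cv2.cvtColor(i,cv2.COLOR_BGR2HSV);m=(h[:,:,0]<12)&(h[:,:,1]>150)&(h[:,:,2]>60)
    y,x=np.nonzero(m);return x.max()+b[0],x.min()+b[0],y.min()+b[1],y.max()+b[1]
for n,b in (('side',(340,180,400,240)),('scene',(260,160,310,202))): print(n,om(f'pics/pre_{n}.png',b),om(f'pics/post_{n}.png',b))
for n,B in (('side',[(265,320,345,392),(390,300,440,335),(330,125,360,162)]),('scene',[(285,132,325,168),(238,155,268,192),(335,315,360,352)])):
  a=cv2.imread(f'pics/{n}0.png').astype(np.float32);p=cv2.imread(f'pics/post_{n}.png').astype(np.float32)
  for b in B:
    s=cv2.phaseCorrelate(a[b[1]:b[3],b[0]:b[2]].mean(2),p[b[1]:b[3],b[0]:b[2]].mean(2));print(n,b,np.round(s[0],2),round(s[1],2))
```

```text
side (np.int64(388), np.int64(355), np.int64(193), np.int64(231)) (np.int64(388), np.int64(353), np.int64(193), np.int64(231))
scene (np.int64(297), np.int64(270), np.int64(167), np.int64(197)) (np.int64(296), np.int64(270), np.int64(167), np.int64(197))
side (265, 320, 345, 392) [-0.06  0.04] 0.97
side (390, 300, 440, 335) [-0.08  0.04] 0.99
side (330, 125, 360, 162) [ 0.29 -0.35] 0.63
scene (285, 132, 325, 168) [-0.04  0.02] 0.9
scene (238, 155, 268, 192) [ 0.04 -0.02] 1.0
scene (335, 315, 360, 352) [0.44 0.12] 0.88
```

```bash
python3 -c "
from bench import workorder
print(workorder.close_job())"
```

```text
the job is handed in; nothing more can be done
None
```

The carrier is mounted and stayed wedged after I let go; I handed the job in at about 29 s (limit 64 s).

**What I did**
- Gripped the fin and lowered the shoe into the mouth, narrow end first.
- Drew it about 8 mm sideways until the straight rail pushed back with about 4.7 N. The camera showed it parallel to the way.
- Let go and pushed on the tail with closed fingertips. The shoe met the strip about 18 mm beyond the mean position.
- Built the push up in small steps to a steady 15.4 N along the way, held it about 0.6 s, then backed off. The highest push I read was also 15.4 N, well below 25 N.

**Last checks**
- **Carrier:** the free edges of the carrier moved by no more than 1 pixel between the last push and after release, in both views. The arm stood clear with no force on it.
- **Tube rack and beaker:** they show no shift from the first pictures (less than 0.1 px).
- **Dropper bottle:** the comparison gave an apparent shift of 0.3 to 0.45 px, with a weak match in the side view. The arm never came near it in its descents, so I take this as image noise, though I did not confirm it further.

**Did not match expectations**
- Sliding before the wedge took about 4 to 5 N rather than 1 to 3 N.
- During the final push the fingertips also pressed down with about 8 N.

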